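# Load the red-lidded jar into the screw carousel and bring it to the front

## Robot

A 7-joint arm with a two-finger parallel gripper is mounted at the origin on a cart in front of the work surface, level with it; the furniture and walls round the work are solid. World frame = base frame: x ahead of the robot, y to its left, z up, the work surface at z = 0. Lengths are in mm, angles in degrees, forces in N, time in s.
With the tool pointing down it reaches from about 350 to 900 mm from the base axis. Payload 7.2 kg.
Tool frame: the origin (TCP) lies at the very end of the fingers, on their centre line; the grasp point (between the pads) lies 19 mm behind it; x points along the fingers, z is the direction in which the jaws open and shut, and the axes are right-handed (so a half turn about x gives the same grasp; the last joint's range is limited). The gripper opens to 88 mm and grips with 3 to 60 N. Pads are 20 mm wide; open, the fingers measure 115 mm over their backs; the gripper's body (75 mm by 178 mm) begins 61 mm behind the grasp point.
Start: joints at [69.546, 23.554, -0.728, 91.456, 0.321, 64.991, -4.71], TCP at [177.989, -599.123, 222.653] pointing down, gripper open.
Joint ranges: [-169.25, 169.25], [-16.82, 113.86], [-84.01, 82.57], [7.8, 145.47], [-59.2, 239.2], [7.22, 106.19], [-163.78, 163.78]. Speed limits (degrees/s): [136.94, 136.94, 172.46, 172.46, 180, 180, 180].

## Interface

Orientations are given as a 3x3 rotation matrix whose columns are the frame's x, y, z axes.
In Python, from station import * gives the robot as it stands.
- The arm moves only by the tool step_arm, never from a script. Its argument "plan" is a list of rows, each an object with "delta_pos": the shift along the tool's x, y, z in m, a list of three; "turn": the turn, a rotation vector about the tool's x, y, z in degrees, a list of three. A call has 1 to 8 rows; each row shifts and turns the pose as measured when the row begins, along the tool's axes as they then stand; what a row does not reach is not made up. A row lasts 1/10 s, in which the tool goes at most 50 mm and 8.59 degrees, less where a joint would pass 70% of its speed; a pose out of reach is approached as far as the arm can. A call with a gripper value outside its range is refused whole. "fingers" is the gripper command: -1 is shut, 1 is fully open, values between are in proportion, set as the call begins (left out, the last holds). The fingers move at their own pace and stop on an object; "grip_force" is the grip in N (left out, the last holds). Time passes only in rows, so rows that do not move let the fingers close. It gives the time, the measured TCP pose, the force and the opening at its end, in the units of the state.
- get_state(): the state, without advancing time (a new reading comes with each control period).
- grab_frame(name): name is "scene" or "top"; returns a dict with "image" (400x640x3 uint8, blue, green, red), "range_z" (400x640 float32, mm along the optical axis (not along the pixel's ray), 0 where there is no reading), "vertical_fov" (degrees; the focal length in pixels is half the picture's height over the tangent of half this angle, whatever the lens; pixels are square), "cx", "cy" (the principal point, pixels), "pose" (4x4, takes a point from camera to world coordinates). Camera axes: x right, y up, looking along -z (the intrinsics and any distortion apply to the point x, -y, -z); pixel columns grow to the right and rows downward; lengths in mm; the calibration is good to about 2 mm. A picture is of the moment at which its call begins.
- finish_job(): hands the job in, once; it reports no verdict.
The state is a dict: "t": time; "qpos": joint angles; "dq": joint speeds; "joint_torque": joint torques, N m; "position": TCP position; "ee_rot": TCP orientation; "contact_force": force on the tool from outside, world axes, zero at the start; "moment": the same for the moment, N m; "grip_width": finger opening in mm.
Only numpy, scipy, OpenCV 4.12 (cv2) and the standard library are available. Lean on these libraries where they do the work, as an engineer would, in place of code of your own. Each camera call takes 0.05 s, during which the arm holds its last target.

## Task

Set the loose jar with the red lid gently down, upright, in the empty red-ringed place of the carousel, wherever that place now stands. Then turn the carousel until that jar stands at the front, in line with the yellow arrow on the stand, and finish while still holding on to the jar or the turntable so that it stays still there. Leave the other things on the bench where they are.

Things in the scene. Friction and masses are not known exactly. Their poses are not given: they have to be found in the camera images.
- red_jar: the loose jar to load: clear round jar of silvery screws with a red lid, 66 mm in diameter (the same all the way up), 90 mm high, about 0.32 kg; origin at the centre of its underside, z up; it stands upright on the bench to the right of the carousel
- carousel: the carousel's stand, fixed to the bench: dark steel foot 21 mm high under the turntable, with a flat tongue 8 mm high that sticks out at the front to 213 mm from the axis and carries a yellow arrow; origin on the turning axis at bench height; its own -x direction is the front (the tongue points there), roughly towards the robot
- turntable: round plywood board, 284 mm across, top 34 mm above the bench, turning either way without end; stays where left (0.05 N m). Origin on the axis, 22 mm above the bench. Black knob in the middle (38 mm across, top 99 mm above the bench). At quarter turns, four collars: red and empty on its own -x side; grey ones fixedly hold two white-lidded jars (81 mm high) and a tin (73 mm across, 99 mm high)
- red_place (a point): centre of the empty place, in the middle of the red collar, on the board's top face (34 mm above the bench); moves with the turntable, 95 mm from its axis (as are the other three places). Collar: inner radius 37 mm (4 mm room round the jar), outer radius 41 mm, walls 14 mm high above the board
- front_mark (a point): fixed point at the front, on the line from the axis to the yellow arrow, 95 mm from the axis at the height of the board's top face: the red place's centre must come here
- tape_measure: bystander: yellow tape measure, 65x81x33 mm, lying on the bench far right
- screw_box_1: bystander: small yellow and dark blue box, 55x85x45 mm, standing near left
- pencil: bystander: green pencil, 117 mm long and 7 mm thick, lying near right
- duct_tape: bystander: roll of grey tape, 103 mm in diameter, 48 mm high, lying at the far left

How it is judged:
By the outcome, as a careful person would: the job done as asked, in the order asked, and still so for the second after the job is handed in, while the arm keeps its last pose, push and grip.
It also fails if it takes over 48 s, if anything falls off the work surface, if the arm or the gripper's body presses on something with over 40 N, if the wrist force passes 120 N, or if a joint passes its speed limit or range.

## Working session

There is one attempt and no reset: what is moved stays moved. The work goes in short steps, Python scripts to look and compute and a tool call to move; the robot and the scene stay as the last step left them, time stands still between calls to the robot, and variables do not carry over. Pictures are saved under pics/ and viewed, and the job is handed in when it is done.

Besides the shell and the picture viewer there is one more tool, called after "Call:" as name([rows], argument=value, ...), one row to a line, values as JSON. step_arm: Moves the arm, as the interface text tells. Its arguments: {"type":"object","properties":{"plan":{"type":"array","items":{"type":"object","properties":{"delta_pos":{"type":"array","items":{"type":"number"}},"turn":{"type":"array","items":{"type":"number"}}}}},"fingers":{"type":"number"},"grip_force":{"type":"number"}},"required":["plan"]}

```bash
ls; mkdir -p pics
python3 - <<'E'
from station import *
import cv2
s=get_state();print(s)
for n in("scene","top"):
    f=grab_frame(n);cv2.imwrite(f"pics/{n}0.png",f["image"]);print(n,f["vertical_fov"],f["cx"],f["cy"],f["pose"],[k for k in f])
E
```

```text
pics
{'t': 0.0, 'qpos': array([69.54753706, 23.60030623, -0.72838451, 91.50241828,  0.32146747,
       64.99057927, -4.71097872]), 'dq': array([ 0.00756869, -0.01790066, -0.10843058, -0.09269213,  0.07363996,
       -0.04693594, -0.09750668]), 'joint_torque': array([-7.79177572e-05, -5.87947404e+01,  6.42599557e-01, -2.91074878e+01,
       -5.35961206e-02,  1.81614765e-02,  1.09719535e-04]), 'position': array([ 177.79505223, -598.66063453,  221.81758605]), 'ee_rot': array([[-5.69366894e-04,  9.58594728e-01,  2.84773284e-01],
       [ 1.48752569e-03,  2.84773827e-01, -9.58593582e-01],
       [-9.99998732e-01, -1.22183874e-04, -1.58807508e-03]]), 'contact_force': array([-0.31088673,  0.374163  , -0.31820841]), 'moment': array([ 0.04540044,  0.03792324, -0.0339413 ]), 'grip_width': 87.89850275751625}
scene 45.14735829124145 317.88637166593645 198.64458666686556 [[-7.97357651e-01  4.03367476e-01 -4.48904728e-01 -1.33964153e+02]
 [-6.03381087e-01 -5.48017968e-01  5.79316469e-01  8.85368306e+02]
 [-1.23304348e-02  7.32783042e-01  6.80350626e-01  1.06720407e+03]
 [ 0.00000000e+00  0.00000000e+00  0.00000000e+00  1.00000000e+00]] ['image', 'range_z', 'vertical_fov', 'cx', 'cy', 'pose']
top 42.91441686579114 316.21045217672224 198.05283230907966 [[-3.52437731e-01  7.79371749e-01 -5.18041815e-01 -2.09521580e+02]
 [-9.35819782e-01 -2.96692721e-01  1.90301773e-01  2.70829670e+02]
 [-5.38341043e-03  5.51863304e-01  8.33917210e-01  1.23110574e+03]
 [ 0.00000000e+00  0.00000000e+00  0.00000000e+00  1.00000000e+00]] ['image', 'range_z', 'vertical_fov', 'cx', 'cy', 'pose']
```

View pics/scene0.png

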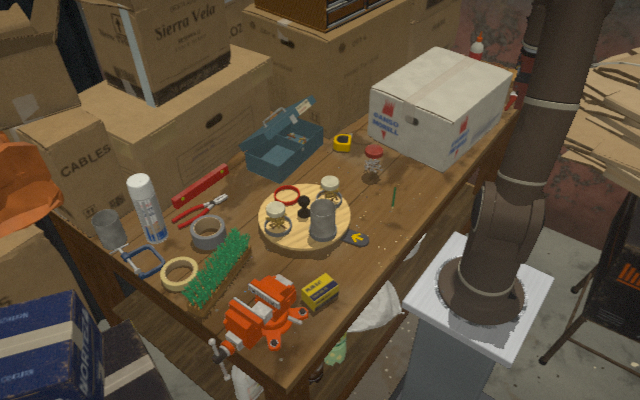

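View pics/top0.png

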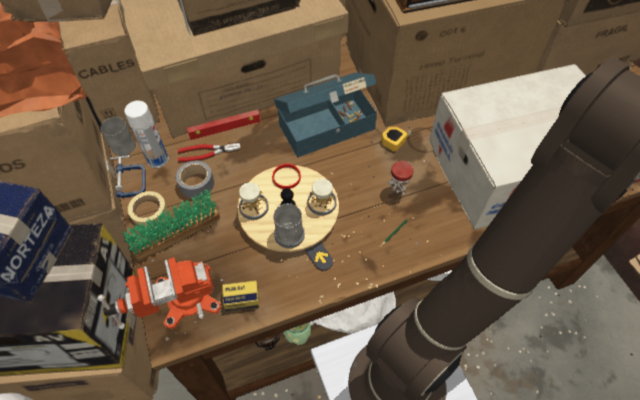

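```bash
cat > h.py <<'E'
from station import *
import numpy as np, cv2
def K(f):
    h=f["image"].shape[0]; return h/2/np.tan(np.radians(f["vertical_fov"]/2))
def cloud(f):
    z=f["range_z"].astype(float);v,u=np.mgrid[0:z.shape[0],0:z.shape[1]];k=K(f)
    p=np.stack([(u-f["cx"])*z/k,-(v-f["cy"])*z/k,-z],-1)
    w=p@f["pose"][:3,:3].T+f["pose"][:3,3]; w[z<=0]=np.nan; return w
def ray(f,u,v,h):
    k=K(f);d=f["pose"][:3,:3]@np.array([(u-f["cx"])/k,-(v-f["cy"])/k,-1]);o=f["pose"][:3,3]
    return o+d*(h-o[2])/d[2]
def proj(f,P):
    c=(np.atleast_2d(P)-f["pose"][:3,3])@f["pose"][:3,:3];k=K(f)
    return np.stack([f["cx"]+k*c[:,0]/-c[:,2],f["cy"]-k*c[:,1]/-c[:,2]],-1)
def crop(f,x0,y0,x1,y1,s,name):
    cv2.imwrite(name,cv2.resize(f["image"][y0:y1,x0:x1],None,fx=s,fy=s,interpolation=cv2.INTER_CUBIC))
def circ(xy):
    A=np.c_[2*xy,np.ones(len(xy))];s=np.linalg.lstsq(A,(xy**2).sum(1),rcond=None)[0]
    return s[:2],np.sqrt(s[2]+s[:2]@s[:2])
E
python3 - <<'E'
from h import *
for n in("scene","top"):
    f=grab_frame(n);w=cloud(f);im=f["image"].astype(int);b,g,r=im[...,0],im[...,1],im[...,2]
    hsv=cv2.cvtColor(f["image"],cv2.COLOR_BGR2HSV)
    red=(r>90)&(g<r*.45)&(b<r*.45)
    nn,l,st,ce=cv2.connectedComponentsWithStats(red.astype(np.uint8),connectivity=8)
    for i in range(1,nn):
        if st[i,4]>25:
            p=w[l==i];print(n,ce[i].round(),st[i],np.nanmedian(p,0).round(1))
    # bench
    for z0,z1,nm in((-15,15,"bench"),):
        q=w[(abs(w[...,0]-600)<250)&(abs(w[...,1])<300)&(w[...,2]>z0)&(w[...,2]<z1)];print(np.median(q,0))
    k=(310,205,2) if n=="scene" else(285,210,2)
    crop(f,k[0]-70,k[1]-60,k[0]+90,k[1]+60,5,f"pics/{n}c.png")
E
```

```text
scene [475.  56.] [470  53  11   7  48] [  530.  -1144.3    58.4]
scene [511. 101.] [505  96  11  13  46] [ 280.  -957.5   12.5]
scene [388. 110.] [383 107  10   8  46] [ 545.  -394.6  153.6]
scene [375. 156.] [370 154  11   5  29] [ 479.5 -217.4   94.6]
scene [199. 188.] [171 166  58  43 576] [898.6 193.1  25.7]
scene [288. 193.] [274 185  26  20 142] [638.1  46.3  44.5]
scene [187. 212.] [172 204  32  19 138] [859.  278.4  10.9]
scene [193. 218.] [178 208  31  21 124] [820.5 292.9  11.1]
scene [263. 315.] [ 224  275   84   76 2629] [364.  440.9  99.7]
scene [228. 346.] [221 340  14  14  76] [385.6 556.9  77.8]
[549.35232456  22.12749783   0.66144017]
top [222. 126.] [188 114  72  26 612] [894.5 182.2  29. ]
top [195. 148.] [178 144  35   9 141] [855.9 274.8  11. ]
top [196. 157.] [178 152  37  10 147] [817.  280.6  11.5]
top [286. 175.] [273 164  27  25 147] [639.8  54.   47.4]
top [404. 173.] [392 169  20  10 109] [ 484.6 -243.7  100.5]
top [188. 290.] [ 165  258   55   70 1771] [359.  393.4  80.4]
top [140. 295.] [126 269  33  48 783] [370.1 497.9 125.8]
top [122. 306.] [118 299   9  15  86] [383.3 549.8  76.5]
[557.29094571 -44.18472393   0.95030242]
```

View pics/scenec.png

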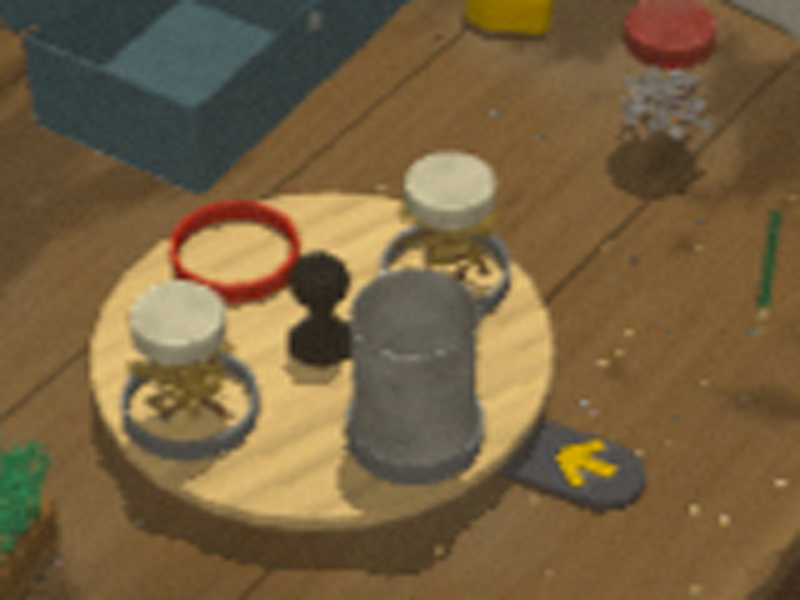

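View pics/topc.png

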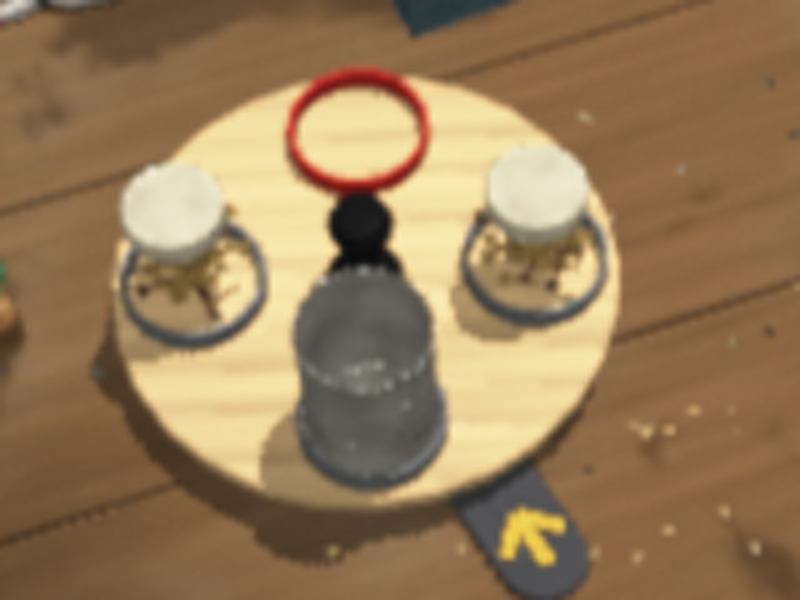

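Run:
```python
from h import *
for n in("scene","top"):
    f=grab_frame(n);w=cloud(f)
    # robust: lid top of jar, knob, board boundary
    for nm,(u,v) in ({"lid":(374,152),"knob":(304,200)} if n=="scene" else {"lid":(402,171),"knob":(287,194)}).items():
        p=w[v-14:v+16,u-14:u+16].reshape(-1,3);
        print(n,nm,[ (z,(p[(abs(p[:,2]-z)<5)].mean(0)).round(1),(abs(p[:,2]-z)<5).sum()) for z in(80,85,90,95,99)])
    c=(310,218) if n=="scene" else (288,207)
    m=np.zeros(w.shape[:2],bool);m[c[1]-60:c[1]+60,c[0]-65:c[0]+65]=1
    m&=abs(w[...,2]-34)<5;p=w[m]
    h=cv2.convexHull(p[:,:2].astype(np.float32))[:,0];print("board",len(p),circ(h))
```

```text
scene lid [(80, array([ 482.7, -221.9,   82.8]), np.int64(3)), (85, array([ 489.2, -219.3,   87.3]), np.int64(26)), (90, array([ 490.7, -218.1,   90.1]), np.int64(43)), (95, array([ 495.5, -231.5,   97.2]), np.int64(103)), (99, array([ 499. , -236.2,   99.9]), np.int64(170))]
scene knob [(80, array([511. ,  86.7,  80.8]), np.int64(31)), (85, array([516.4,  95.1,  85.9]), np.int64(44)), (90, array([520.5,  94.4,  90.3]), np.int64(58)), (95, array([527.1,  90.7,  95.9]), np.int64(98)), (99, array([527.6,  89.6,  97.8]), np.int64(83))]
board 2795 (array([623.62849139,   6.81039456]), np.float64(252.98773382302207))
top lid [(80, array([ 477.7, -233.2,   83.5]), np.int64(3)), (85, array([ 477.3, -227.9,   87. ]), np.int64(21)), (90, array([ 481.6, -229.1,   90.3]), np.int64(42)), (95, array([ 491.5, -239.5,   97.5]), np.int64(153)), (99, array([ 494.6, -241.9,  100.1]), np.int64(296))]
top knob [(80, array([526.1,  84.4,  82. ]), np.int64(9)), (85, array([525.5,  80.2,  85.7]), np.int64(19)), (90, array([529.1,  81.3,  90.9]), np.int64(40)), (95, array([534.5,  81.8,  96.2]), np.int64(102)), (99, array([536. ,  81.7,  98.3]), np.int64(98))]
board 4025 (array([564.81062307,  71.18704058]), np.float64(157.06808870088983))
```

Run:
```python
from h import *
pts={"scene":[(300,290),(240,190),(350,270),(410,170),(400,200),(340,165),(225,170),(160,260),(390,240),(430,170),(350,135)],
"top":[(240,285),(360,210),(360,170),(420,220),(220,250),(250,140),(370,270),(180,165),(430,190),(340,150),(260,300)]}
for n in pts:
    f=grab_frame(n);w=cloud(f)
    for u,v in pts[n]: 
        q=np.nanmedian(w[v-2:v+3,u-2:u+3].reshape(-1,3),0);print(n,u,v,q.round(1))
    # tcp projection
    print(proj(f,get_state()["position"]))
    c=(374,150) if n=="scene" else(402,171)
    print(w[c[1]-9:c[1]+10,c[0],:].round(0).tolist())
    crop(f,c[0]-32,c[1]-20,c[0]+32,c[1]+40,10,f"pics/{n}lid.png")
```

```text
scene 300 290 [388.7 301.1   1.7]
scene 240 190 [8.048e+02 9.650e+01 4.000e-01]
scene 350 270 [319.  158.4  -0.5]
scene 410 170 [ 4.008e+02 -3.293e+02 -2.000e-01]
scene 400 200 [ 352.1 -177.1   -1.4]
scene 340 165 [ 611.5 -208.4    1.2]
scene 225 170 [895.2  71.8  25.5]
scene 160 260 [772.2 458.   13.1]
scene 390 240 [287.5  -6.4   0. ]
scene 430 170 [ 3.454e+02 -3.707e+02 -3.000e-01]
scene 350 135 [ 671.5 -359.3   20. ]
[[518.71815081 100.78526427]]
[[592.0, -399.0, 1.0], [593.0, -402.0, -6.0], [587.0, -391.0, -2.0], [516.0, -267.0, 98.0], [510.0, -256.0, 103.0], [511.0, -259.0, 97.0], [504.0, -247.0, 104.0], [502.0, -244.0, 102.0], [499.0, -239.0, 102.0], [497.0, -236.0, 101.0], [494.0, -231.0, 101.0], [491.0, -226.0, 101.0], [488.0, -222.0, 101.0], [486.0, -218.0, 100.0], [485.0, -217.0, 97.0], [483.0, -215.0, 96.0], [483.0, -215.0, 91.0], [484.0, -218.0, 85.0], [507.0, -258.0, 44.0]]
top 240 285 [349.5 271.5  45.3]
top 360 210 [ 472.8 -113.     1.5]
top 360 170 [ 602.9 -168.4    1.1]
top 420 220 [ 381.3 -256.9    1.8]
top 220 250 [490.2 294.2  -0. ]
top 250 140 [8.338e+02 1.069e+02 5.000e-01]
top 370 270 [289.6 -62.2   1.6]
top 180 165 [814.4 334.3   1. ]
top 430 190 [ 4.632e+02 -3.309e+02 -2.000e-01]
top 340 150 [ 6.941e+02 -1.409e+02  1.000e-01]
top 260 300 [311.4 235.    1. ]
[[604.02425586 196.58192174]]
[[518.0, -252.0, 104.0], [518.0, -253.0, 99.0], [515.0, -251.0, 100.0], [511.0, -249.0, 101.0], [506.0, -246.0, 103.0], [505.0, -246.0, 100.0], [499.0, -243.0, 104.0], [494.0, -240.0, 108.0], [498.0, -243.0, 97.0], [491.0, -239.0, 103.0], [490.0, -239.0, 99.0], [485.0, -236.0, 102.0], [481.0, -234.0, 104.0], [480.0, -234.0, 100.0], [476.0, -232.0, 102.0], [475.0, -232.0, 98.0], [472.0, -230.0, 99.0], [472.0, -231.0, 93.0], [471.0, -231.0, 91.0]]
```

View pics/scenelid.png

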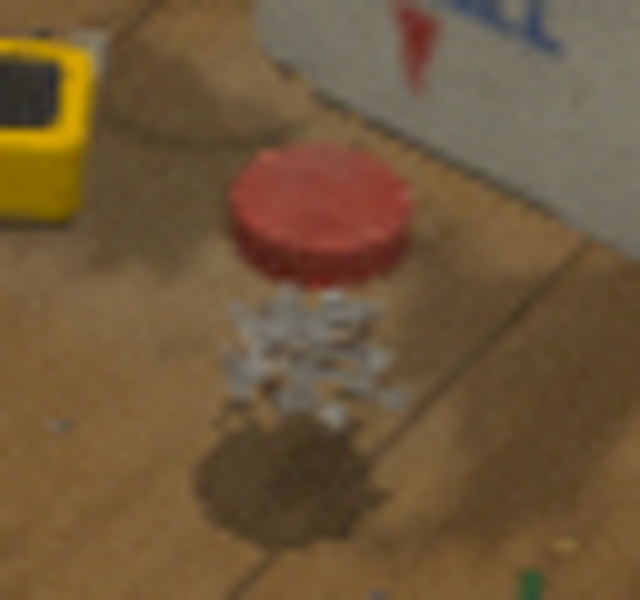

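View pics/toplid.png

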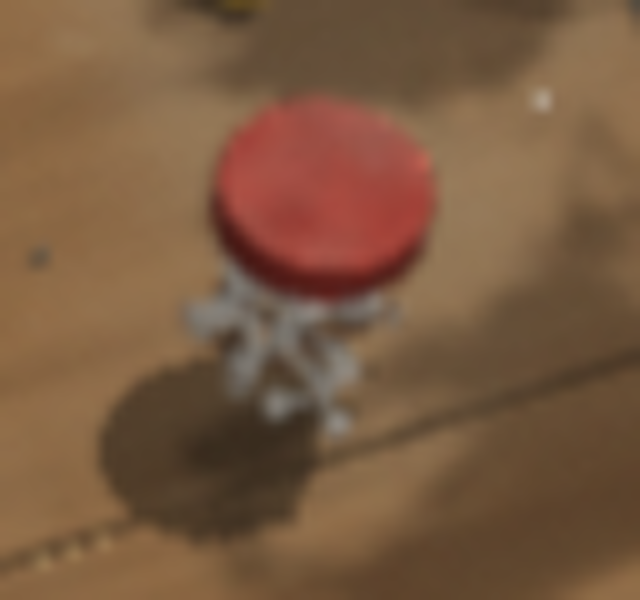

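Run:
```python
from h import *
F={n:grab_frame(n) for n in("scene","top")}
def tri(a,b,nm):
    A=[];B=[]
    for n,(u,v) in(("scene",a),("top",b)):
        f=F[n];d=ray(f,u,v,0)-f["pose"][:3,3];d/=np.linalg.norm(d);P=np.eye(3)-np.outer(d,d);A.append(P);B.append(P@f["pose"][:3,3])
    x=np.linalg.lstsq(np.vstack(A),np.hstack(B),rcond=None)[0]
    print(nm,x.round(1),"resid",[np.linalg.norm(A[i]@x-B[i]).round(1) for i in(0,1)])
tri((374.2-.5,149-.5),(402-.0,169.7-.5),"lid")
S=lambda x,y:(240+x/5-.5,145+y/5-.5); T=lambda x,y:(215+x/5-.5,150+y/5-.5)
tri(S(235,245),T(359,126),"redcollar top 48")
tri(S(450,182),T(537,187),"lidR")
tri(S(177,312),T(172,206),"lidL")
tri(S(320,280),T(360,222),"knob ball")
tri(S(585,462),T(530,535),"arrow")
tri(S(415,305),T(363,330),"tin top?")
for n,c in(("scene",S(450,178)),("scene",S(177,310)),("top",T(537,187)),("top",T(172,206)),("top",T(363,320)),("top",T(250,400)),("scene",S(590,460)),("top",T(530,540))):
    u,v=map(round,c);w=cloud(F[n]);print(n,np.nanmedian(w[v-3:v+4,u-3:u+4].reshape(-1,3),0).round(1))
```

```text
lid [ 501.3 -243.8   98.6] resid [np.float64(1.8), np.float64(1.8)]
redcollar top 48 [637.4  51.5  40.7] resid [np.float64(0.6), np.float64(0.6)]
lidR [514.5 -11.4 112.3] resid [np.float64(0.8), np.float64(0.8)]
lidL [571.5 175.  114.2] resid [np.float64(1.2), np.float64(1.2)]
knob ball [545.   79.7  83.3] resid [np.float64(0.0), np.float64(0.0)]
arrow [372.3  46.6   5.1] resid [np.float64(0.4), np.float64(0.4)]
tin top? [450.3 108.1 135.9] resid [np.float64(2.4), np.float64(2.4)]
scene [512.6  -9.8 118.7]
scene [570.7 174.5 119.6]
top [509.  -10.5 119.5]
top [565.3 175.7 119.7]
top [482.4  99.7  88.7]
top [487.5 166.4  35.2]
scene [368.9  43.2   9.1]
top [365.8  50.   10.6]
```

```bash
cat > fit.py <<'E'
from h import *
from scipy.optimize import least_squares
def ell(c,z,r,a=None):
    t=np.linspace(0,2*np.pi,90);return np.c_[c[0]+r*np.cos(t),c[1]+r*np.sin(t),0*t+z]
E
python3 - <<'E'
from fit import *
F={n:grab_frame(n) for n in("scene","top")}
S=lambda x,y:(240+x/5-.4,145+y/5-.4); T=lambda x,y:(215+x/5-.4,150+y/5-.4)
obs={"scene":[(S(235,251-6),0,95,48),(S(450,182),-90,95,115),(S(177,312),90,95,115)],
 "top":[(T(359,126),0,95,48),(T(537,187),-90,95,115),(T(172,206),90,95,115)]}
def pos(p,a,r,z): t=np.radians(p[2]+a);return [p[0]+r*np.cos(t),p[1]+r*np.sin(t),z]
def res(p,ns):
    return np.concatenate([proj(F[n],pos(p,a,r,z))[0]-o for n in ns for o,a,r,z in obs[n]])
for ns in(["scene"],["top"],["scene","top"]):
    s=least_squares(res,[543,81,-17],args=(ns,));print(ns,s.x.round(1),s.fun.round(1))
p=s.x
J={"scene":(373.7,149),"top":(402,169.5)}
for n in F: print("jar",n,[ray(F[n],*J[n],z)[:2].round(1) for z in(90,98)])
jar=np.mean([ray(F[n],*J[n],92)[:2] for n in F],0)
for n in F:
    im=cv2.resize(F[n]["image"],None,fx=4,fy=4,interpolation=cv2.INTER_CUBIC)
    def dr(P,c):
        q=(proj(F[n],P)*4+1.5).round().astype(int);cv2.polylines(im,[q],False,c,1)
    dr(ell(p,34,142),(255,255,0));dr(ell(pos(p,0,95,0),48,39),(255,0,0));dr(ell(pos(p,180,95,0),133,36.5),(255,0,255))
    for a in(90,-90):dr(ell(pos(p,a,95,0),48,41),(0,255,0))
    dr(ell(p,80,19),(255,255,0))
    for z in(0,90,98): dr(ell(jar,z,33),(255,255,0) if z<95 else (0,255,0))
    for d in(188,190,192,194):
        t=np.radians(d);dr(np.array([[p[0]+r*np.cos(t),p[1]+r*np.sin(t),8] for r in(145,213)]),(255,255,255))
    c=(225,130,425,280) if n=="top" else(240,130,400,280)
    cv2.imwrite(f"pics/ov_{n}.png",im[c[1]*4:c[3]*4,c[0]*4:c[2]*4])
E
```

```text
['scene'] [542.2  84.2 -17.6] [ 0.2 -0.4 -0.6  0.4  0.4  0. ]
['top'] [540.2  81.8 -17.4] [-0.2  0.1 -0.7  0.1  0.9 -0.2]
['scene', 'top'] [541.3  82.8 -17.5] [ 0.7 -0.5 -0.1  0.3  1.  -0.1 -0.6 -0.1 -1.2 -0.   0.5 -0.4]
jar scene [array([ 507.7, -252.6]), array([ 502.4, -243.3])]
jar top [array([ 503.6, -246.9]), array([ 498.6, -243.3])]
```

View pics/ov_scene.png

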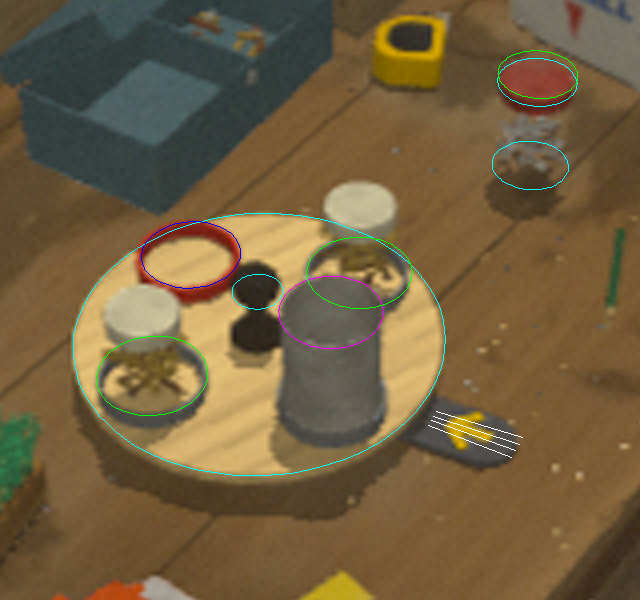

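View pics/ov_top.png

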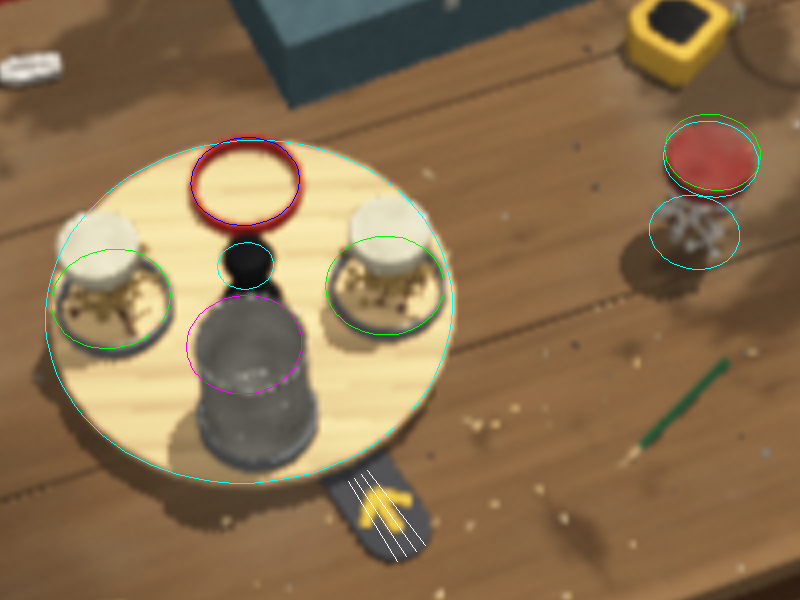

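Run:
```python
from fit import *
p=(541.3,82.8)
for n,c in(("scene",(338,222,380,252)),("top",(300,238,342,276))):
    f=grab_frame(n);im=cv2.resize(f["image"],None,fx=16,fy=16,interpolation=cv2.INTER_CUBIC)
    def dr(P,col):
        q=(proj(f,P)*16+7.5).round().astype(int);cv2.polylines(im,[q],False,col,1)
    for d,col in((186,(0,255,0)),(190,(255,255,255)),(194,(255,0,255))):
        t=np.radians(d);dr(np.array([[p[0]+r*np.cos(t),p[1]+r*np.sin(t),8] for r in(130,213)]),col)
    dr(ell(p,8,213),(255,255,0))
    cv2.imwrite(f"pics/to_{n}.png",im[c[1]*16:c[3]*16,c[0]*16:c[2]*16])
```

```text
(no output)
```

View pics/to_scene.png

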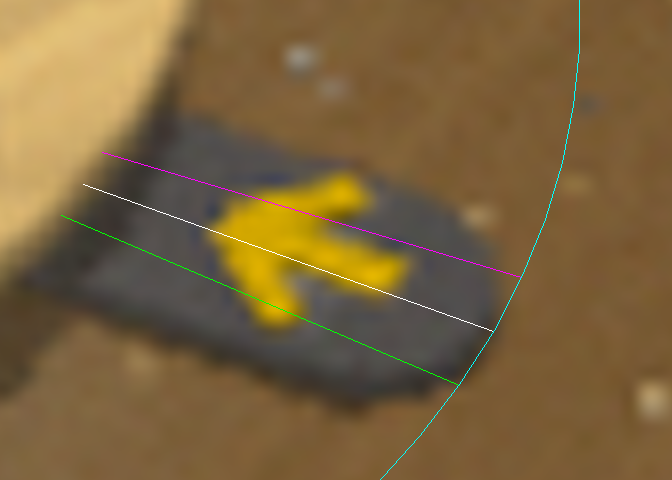

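View pics/to_top.png

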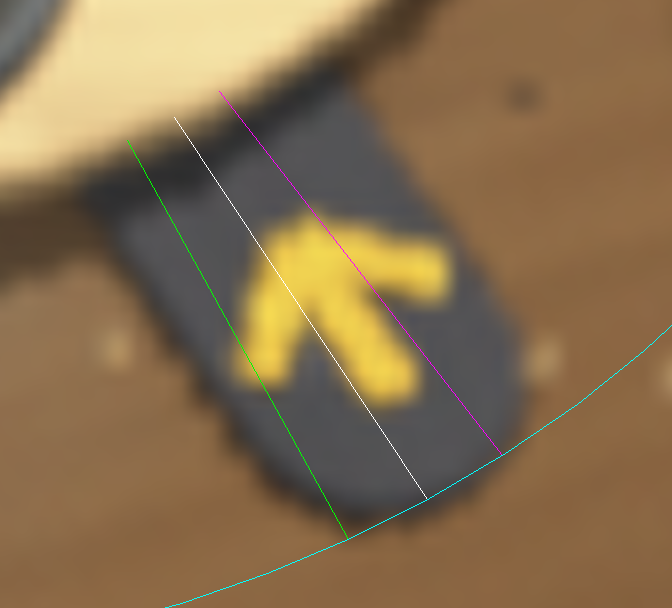

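Run:
```python
from fit import *
D={"scene":((338,222),(542.2,84.2),dict(wing=(312,254),tip=(210,232),shaft=(400,270),bbox=(308,250)),[((60,285),(340,385)),((190,118),(440,195))]),
"top":((300,238),(540.2,81.8),dict(wing=(351,329),tip=(308,215),shaft=(395,385)),[((125,235),(250,440)),((345,90),(520,325))])}
for n,(c,ax,d,e) in D.items():
    f=grab_frame(n);W=lambda q:ray(f,c[0]+(q[0]-7.5)/16,c[1]+(q[1]-7.5)/16,8)[:2]
    for k,q in d.items():
        w=W(q);v=w-ax;print(n,k,w.round(1),np.hypot(*v).round(1),(np.degrees(np.arctan2(v[1],v[0]))%360).round(1))
    L=[(W(a),W(b)) for a,b in e]
    dirs=[(b-a)/np.linalg.norm(b-a) for a,b in L]
    print([ (np.degrees(np.arctan2(x[1],x[0]))%360).round(1) for x in dirs])
    # signed perp offsets of the edges from axis
    for dg in(190,191,192,193,194):
        t=np.radians(dg);nrm=np.array([-np.sin(t),np.cos(t)]);print(dg,[((a+b)/2-ax)@nrm for a,b in L])
```

```text
scene wing [368.9  49.5] 176.7 191.3
scene tip [387.3  56.2] 157.4 190.2
scene shaft [353.6  43.2] 193.0 192.3
scene bbox [370.1  49.1] 175.7 191.5
[np.float64(190.5), np.float64(193.1)]
190 [np.float64(-23.595277732138054), np.float64(27.044310804390243)]
191 [np.float64(-26.49156870294496), np.float64(24.124878088671768)]
192 [np.float64(-29.37979008529544), np.float64(21.198096701384454)]
193 [np.float64(-32.25906209897744), np.float64(18.264858168491408)]
194 [np.float64(-35.128507689843545), np.float64(15.326055982864583)]
top wing [365.2  46.4] 178.6 191.4
top tip [387.7  45.5] 156.8 193.4
top shaft [352.9  43.3] 191.2 191.6
[np.float64(188.3), np.float64(192.4)]
190 [np.float64(-19.8115443942466), np.float64(27.970602422156034)]
191 [np.float64(-22.70103104713099), np.float64(25.07300585589133)]
192 [np.float64(-25.58360274604868), np.float64(22.167771809155184)]
193 [np.float64(-28.458381431735923), np.float64(19.25578524438202)]
194 [np.float64(-31.324491418756523), np.float64(16.337933180888427)]
```

Run:
```python
from fit import *
f=grab_frame("scene");w=cloud(f)
for u,v in((437,50),(370,88),(372,125),(438,162),(508,68),(400,85),(438,105),(460,150)):
    q=w[v-2:v+3,u-2:u+3].reshape(-1,3);print(u,v,np.nanmedian(q,0).round())
s=get_state();R=s["ee_rot"];print(R.T@(np.array([503,-247,222])-s["position"]))
```

```text
437 50 [ 565. -783.  217.]
370 88 [ 627. -411.  204.]
372 125 [ 606. -401.   66.]
438 162 [ 325. -377.   41.]
508 68 [  394. -1228.     2.]
400 85 [ 548. -471.  217.]
438 105 [ 383. -432.  216.]
460 150 [ 293. -478.   46.]
[   0.65676685  411.81663142 -244.98316573]
```

Call:
step_arm([
  {"delta_pos":[-0.04,0,0]},
  {"delta_pos":[-0.04,0,0]},
  {"delta_pos":[0,0.04,-0.024]},
  {"delta_pos":[0,0.04,-0.024]},
  {"delta_pos":[0,0.04,-0.024]},
  {"delta_pos":[0,0.04,-0.024]},
  {"delta_pos":[0,0.04,-0.024]},
  {"delta_pos":[0,0.04,-0.024]},
], fingers=1, grip_force=20)

```text
$.plan[0]: bad value
```

```bash
cat > go.py <<'E'
from fit import *
import sys
s=get_state();R=s["ee_rot"];t=np.array(list(map(float,sys.argv[1:4])))
print("t",s["t"],"pos",s["position"].round(1),"F",s["contact_force"].round(1),"w",s["grip_width"].round(1),"q",s["qpos"].round(0));print("delta tool",(R.T@(t-s["position"])).round(1));print(R.round(3))
E
python3 go.py 503 -247 290
```

```text
Traceback (most recent call last):
  File "go.py", line 4, in <module>
    print("t",s["t"],"pos",s["position"].round(1),"F",s["contact_force"].round(1),"w",s["grip_width"].round(1),"q",s["qpos"].round(0));print("delta tool",(R.T@(t-s["position"])).round(1));print(R.round(3))
                                                                                      ^^^^^^^^^^^^^^^^^^^^^
AttributeError: 'float' object has no attribute 'round'
```

Rows probably need "turn" too.

Call:
step_arm([
  {"delta_pos":[-0.04,0,0],"turn":[0,0,0]},
  {"delta_pos":[-0.04,0,0],"turn":[0,0,0]},
  {"delta_pos":[0,0.04,-0.024],"turn":[0,0,0]},
  {"delta_pos":[0,0.04,-0.024],"turn":[0,0,0]},
  {"delta_pos":[0,0.04,-0.024],"turn":[0,0,0]},
  {"delta_pos":[0,0.04,-0.024],"turn":[0,0,0]},
  {"delta_pos":[0,0.04,-0.024],"turn":[0,0,0]},
  {"delta_pos":[0,0.04,-0.024],"turn":[0,0,0]},
], fingers=1, grip_force=20)

```text
t: 1.65
position: [367.3, -392.4, 305.4]
ee_rot: [[-0.001, 0.963, 0.27], [-0.003, 0.27, -0.963], [-1.0, -0.002, 0.003]]
contact_force: [0.1, -0.7, -0.2]
grip_width: 88.0
```

```bash
sed -i 's/s\["grip_width"\].round(1)/round(s["grip_width"],1)/' go.py; python3 go.py 503 -247 290
```

```text
t 1.65 pos [ 367.3 -392.4  305.4] F [ 0.1 -0.7 -0.2] w 88.0 q [ 49.  12.  -9.  96.   2.  72. -35.]
delta tool [  14.8  170.  -103.3]
[[-0.001  0.963  0.27 ]
 [-0.003  0.27  -0.963]
 [-1.    -0.002  0.003]]
```

Call:
step_arm([
  {"delta_pos":[0.004,0.0425,-0.0258],"turn":[0,0,0]},
  {"delta_pos":[0.004,0.0425,-0.0258],"turn":[0,0,0]},
  {"delta_pos":[0.004,0.0425,-0.0258],"turn":[0,0,0]},
  {"delta_pos":[0.004,0.0425,-0.0258],"turn":[0,0,0]},
  {"delta_pos":[0,0,0],"turn":[0,0,0]},
])

```text
t: 2.15
position: [507.2, -239.0, 290.4]
ee_rot: [[0.004, 0.96, 0.278], [-0.003, 0.278, -0.96], [-1.0, 0.003, 0.004]]
contact_force: [-0.1, -0.8, 0.9]
grip_width: 87.7
```

```bash
python3 go.py 503 -247 125
python3 - <<'E'
from fit import *
for n in("scene","top"):
    f=grab_frame(n);q=proj(f,get_state()["position"])[0];print(n,q.round(1));u,v=map(int,q)
    crop(f,u-50,v-30,u+50,v+60,6,f"pics/a_{n}.png")
E
```

```text
t 2.15 pos [ 507.2 -239.   290.4] F [-0.1 -0.8  0.9] w 87.7 q [ 33.  15. -16.  95.   5.  71. -58.]
delta tool [165.5  -6.8   5.9]
[[ 0.004  0.96   0.278]
 [-0.003  0.278 -0.96 ]
 [-1.     0.003  0.004]]
scene [376.9  98.2]
top [412.2 120.9]
```

View pics/a_scene.png

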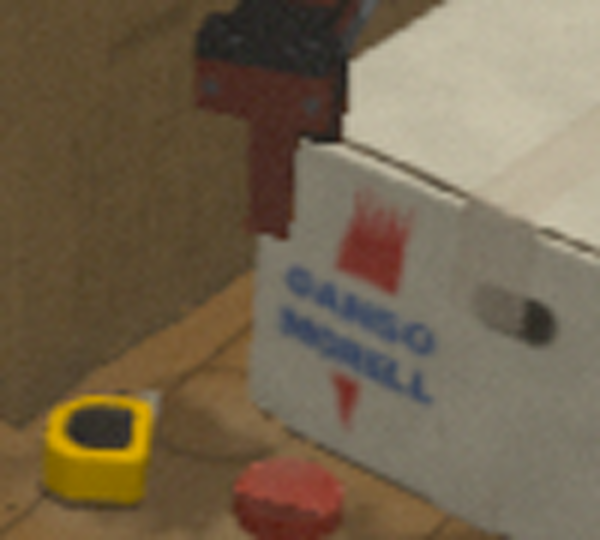

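View pics/a_top.png

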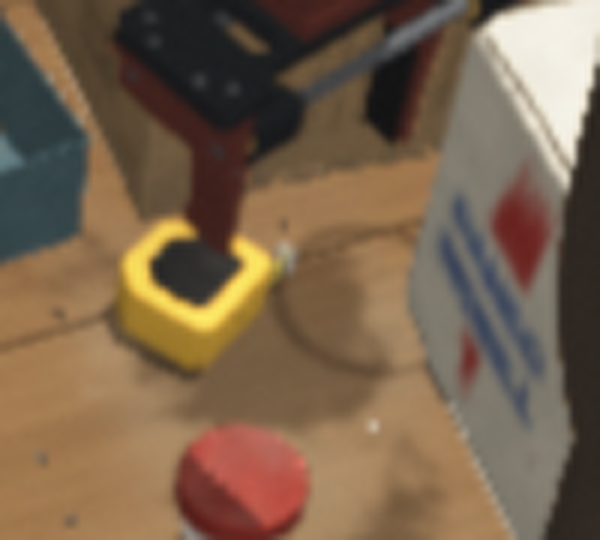

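Call:
step_arm([
  {"delta_pos":[0.042,-0.004,0.003],"turn":[0,0,0]},
  {"delta_pos":[0.042,-0.003,0.003],"turn":[0,0,0]},
  {"delta_pos":[0.042,0,0],"turn":[0,0,0]},
  {"delta_pos":[0.033,0,0],"turn":[0,0,0]},
  {"delta_pos":[0,0,0],"turn":[0,0,0]},
])

```text
t: 2.75
position: [495.4, -264.1, 130.1]
ee_rot: [[0.006, 0.965, 0.26], [-0.013, 0.261, -0.965], [-1.0, 0.002, 0.014]]
contact_force: [0.1, -1.4, 0.2]
grip_width: 88.1
```

```bash
python3 go.py 503 -247 41
python3 - <<'E'
from fit import *
for n in("scene","top"):
    f=grab_frame(n);q=proj(f,get_state()["position"])[0];print(n,q.round(1));u,v=map(int,q)
    crop(f,u-40,v-40,u+40,v+40,8,f"pics/b_{n}.png")
E
```

```text
t 2.75 pos [ 495.4 -264.1  130.1] F [ 0.1 -1.4  0.2] w 88.1 q [ 34.  24. -14. 106.   8.  51. -59.]
delta tool [ 88.9  11.6 -15.8]
[[ 0.006  0.965  0.26 ]
 [-0.013  0.261 -0.965]
 [-1.     0.002  0.014]]
scene [379.4 138.1]
top [411.  159.4]
```

View pics/b_scene.png

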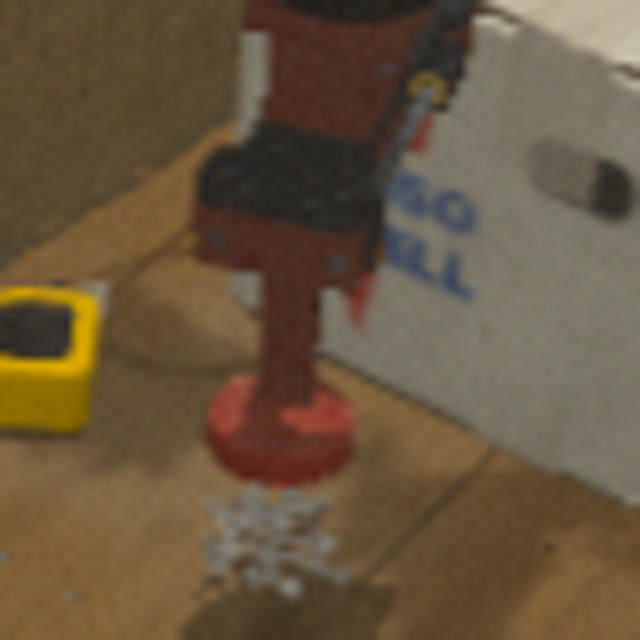

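View pics/b_top.png

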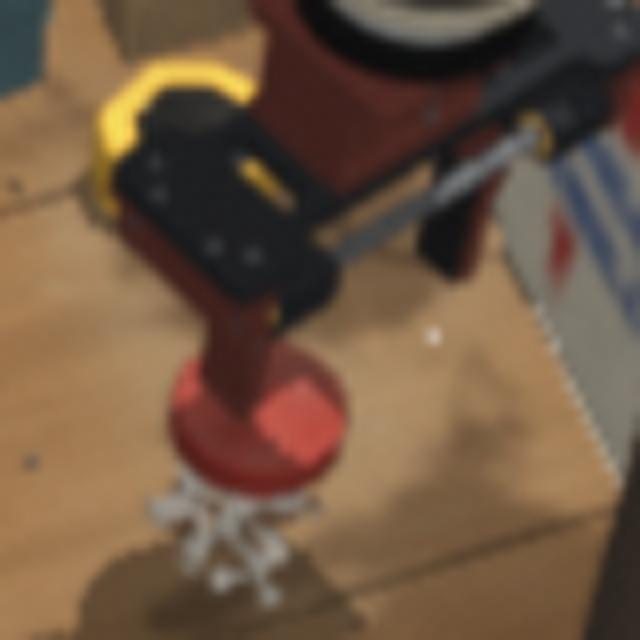

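```bash
cat >> go.py <<'E'
from scipy.spatial.transform import Rotation as Ro
yaw=float(sys.argv[4]) if len(sys.argv)>4 else 16.0
c,sn=np.cos(np.radians(yaw)),np.sin(np.radians(yaw))
Rd=np.array([[0,c,sn],[0,sn,-c],[-1,0,0]])
print("turn",np.degrees(Ro.from_matrix(R.T@Rd).as_rotvec()).round(2))
E
python3 go.py 503 -247 115
```

```text
t 2.85 pos [ 498.2 -264.7  134.3] F [0.1 0.8 0.7] w 87.8 q [ 34.  23. -14. 106.   8.  51. -59.]
delta tool [ 19.1   9.1 -16.2]
[[ 0.012  0.965  0.261]
 [-0.016  0.261 -0.965]
 [-1.     0.007  0.018]]
turn [-0.89  1.06 -0.4 ]
```

Call:
step_arm([
  {"delta_pos":[0,0.009,-0.016],"turn":[-0.9,1.0,-0.4]},
  {"delta_pos":[0,0,0],"turn":[0,0,0]},
])

```text
t: 3.05
position: [504.8, -247.1, 138.3]
ee_rot: [[0.005, 0.961, 0.275], [-0.002, 0.275, -0.961], [-1.0, 0.004, 0.003]]
contact_force: [-0.2, 1.5, -0.0]
grip_width: 87.8
```

```bash
python3 go.py 503 -247 115;python3 go.py 503 -247 115
```

```text
t 3.05 pos [ 504.8 -247.1  138.3] F [-0.2  1.5 -0. ] w 87.8 q [ 33.  23. -15. 105.   8.  52. -60.]
delta tool [23.3 -1.8 -0.6]
[[ 0.005  0.961  0.275]
 [-0.002  0.275 -0.961]
 [-1.     0.004  0.003]]
turn [-0.01  0.18 -0.22]
t 3.05 pos [ 504.8 -247.1  138.3] F [-0.2  1.5 -0. ] w 87.8 q [ 33.  23. -15. 105.   8.  52. -60.]
delta tool [23.3 -1.8 -0.6]
[[ 0.005  0.961  0.275]
 [-0.002  0.275 -0.961]
 [-1.     0.004  0.003]]
turn [-0.01  0.18 -0.22]
```

Run:
```python
from fit import *
for n in("scene","top"):
    f=grab_frame(n);u,v=(372,140) if n=="scene" else (408,160)
    s=get_state();P=s["position"];z=s["ee_rot"][:,2];print(P.round(1),proj(f,[P,P+57*z,P-57*z]).round(1).tolist(),(u,v))
    crop(f,u-32,v-32,u+32,v+32,10,f"pics/c_{n}.png")
```

```text
[ 504.5 -248.7  138.5] [[374.9, 138.0], [379.7, 128.6], [369.9, 148.0]] (372, 140)
[ 504.1 -249.3  138.1] [[405.1, 158.5], [420.6, 148.6], [389.2, 168.7]] (408, 160)
```

View pics/c_scene.png

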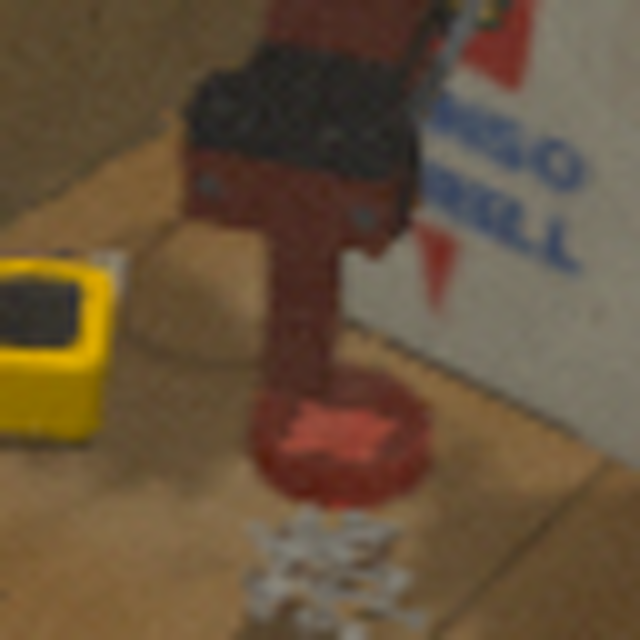

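View pics/c_top.png

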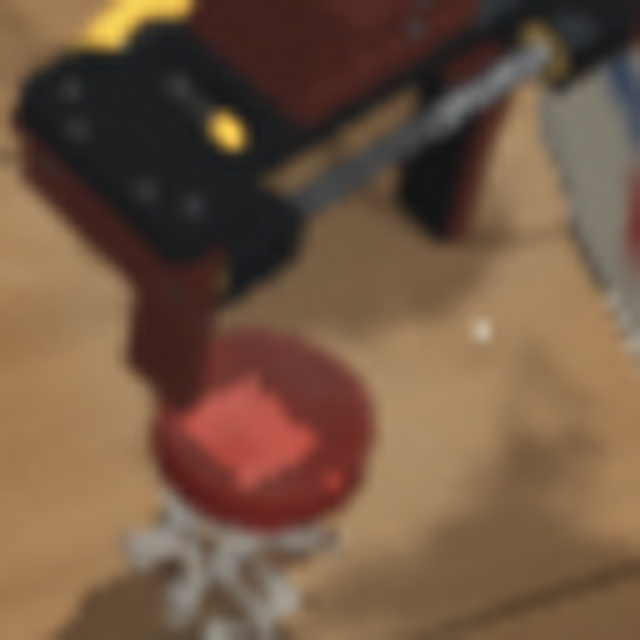

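Call:
step_arm([
  {"delta_pos":[0.015,-0.001,-0.004],"turn":[0,0,0]},
  {"delta_pos":[0.015,0,0],"turn":[0,0,0]},
  {"delta_pos":[0,0,0],"turn":[0,0,0]},
])

```text
t: 3.45
position: [504.0, -247.0, 110.9]
ee_rot: [[0.01, 0.962, 0.273], [-0.008, 0.273, -0.962], [-1.0, 0.008, 0.01]]
contact_force: [-0.1, 0.4, -0.5]
grip_width: 88.1
```

```bash
python3 go.py 502 -246 45
```

```text
t 3.45 pos [ 504.  -247.   110.9] F [-0.1  0.4 -0.5] w 88.1 q [ 32.  25. -15. 107.   9.  48. -61.]
delta tool [65.8 -2.2 -2.2]
[[ 0.01   0.962  0.273]
 [-0.008  0.273 -0.962]
 [-1.     0.008  0.01 ]]
turn [-0.13  0.59 -0.44]
```

Call:
step_arm([
  {"delta_pos":[0.015,-0.002,-0.003],"turn":[0,0.6,-0.4]},
  {"delta_pos":[0.015,0,0],"turn":[0,0.3,-0.2]},
  {"delta_pos":[0.015,0,0],"turn":[0,0.3,-0.2]},
  {"delta_pos":[0.015,0,0],"turn":[0,0.3,-0.2]},
  {"delta_pos":[0,0,0],"turn":[0,0,0]},
])

```text
t: 3.95
position: [501.9, -245.1, 47.6]
ee_rot: [[-0.014, 0.962, 0.273], [0.013, 0.273, -0.962], [-1.0, -0.01, -0.016]]
contact_force: [-1.1, -0.2, 0.6]
grip_width: 88.0
```

```bash
python3 go.py 502 -246 45
```

```text
t 3.95 pos [ 501.9 -245.1   47.6] F [-1.1 -0.2  0.6] w 88.0 q [ 32.  31. -14. 108.  10.  43. -62.]
delta tool [ 2.6 -0.1  1. ]
[[-0.014  0.962  0.273]
 [ 0.013  0.273 -0.962]
 [-1.    -0.01  -0.016]]
turn [-0.15 -0.94  0.56]
```

Call:
step_arm([
  {"delta_pos":[0.002,0,0.001],"turn":[0,-0.9,0.5]},
  {"delta_pos":[0,0,0],"turn":[0,0,0]},
])

```text
t: 4.15
position: [501.9, -246.0, 44.5]
ee_rot: [[-0.002, 0.962, 0.273], [0.0, 0.273, -0.962], [-1.0, -0.001, -0.001]]
contact_force: [-0.4, 0.5, -0.8]
grip_width: 87.7
```

```bash
python3 go.py 502 -246 45
```

```text
t 4.15 pos [ 501.9 -246.    44.5] F [-0.4  0.5 -0.8] w 87.7 q [ 32.  30. -14. 109.  10.  42. -62.]
delta tool [-0.5  0.1  0. ]
[[-0.002  0.962  0.273]
 [ 0.     0.273 -0.962]
 [-1.    -0.001 -0.001]]
turn [-0.15 -0.04  0.08]
```

Call:
step_arm([
  {"delta_pos":[0,0,0],"turn":[0,0,0]},
  {"delta_pos":[0,0,0],"turn":[0,0,0]},
  {"delta_pos":[0,0,0],"turn":[0,0,0]},
  {"delta_pos":[0,0,0],"turn":[0,0,0]},
  {"delta_pos":[0,0,0],"turn":[0,0,0]},
], fingers=-1, grip_force=20)

```text
t: 4.65
position: [502.4, -245.7, 46.0]
ee_rot: [[0.0, 0.962, 0.274], [-0.001, 0.274, -0.962], [-1.0, 0.0, 0.001]]
contact_force: [0.0, 0.0, -2.9]
grip_width: 65.8
```

```bash
python3 go.py 502 -246 45
```

```text
t 4.65 pos [ 502.4 -245.7   46. ] F [ 0.   0.  -2.9] w 65.8 q [ 31.  30. -14. 109.  10.  42. -62.]
delta tool [ 1.  -0.5  0.1]
[[ 0.     0.962  0.274]
 [-0.001  0.274 -0.962]
 [-1.     0.     0.001]]
turn [-0.12  0.04 -0.01]
```

Call:
step_arm([
  {"delta_pos":[-0.02,0,0],"turn":[0,0,0]},
  {"delta_pos":[-0.03,0,0],"turn":[0,0,0]},
  {"delta_pos":[-0.03,0,0],"turn":[0,0,0]},
  {"delta_pos":[-0.03,0,0],"turn":[0,0,0]},
  {"delta_pos":[-0.02,0,0],"turn":[0,0,0]},
  {"delta_pos":[0,0,0],"turn":[0,0,0]},
], grip_force=25)

```text
t: 5.25
position: [500.6, -245.9, 178.7]
ee_rot: [[-0.004, 0.962, 0.273], [0.001, 0.273, -0.962], [-1.0, -0.004, -0.002]]
contact_force: [0.6, -0.5, -2.5]
grip_width: 65.6
```

```bash
python3 go.py 632 54 180
```

```text
t 5.25 pos [ 500.6 -245.9  178.7] F [ 0.6 -0.5 -2.5] w 65.6 q [ 33.  21. -16. 103.   6.  58. -59.]
delta tool [  -1.6  208.3 -252.6]
[[-0.004  0.962  0.273]
 [ 0.001  0.273 -0.962]
 [-1.    -0.004 -0.002]]
turn [-0.16 -0.11  0.22]
```

Call:
step_arm([
  {"delta_pos":[0,0.012,-0.014],"turn":[0,0,0]},
  {"delta_pos":[0,0.023,-0.028],"turn":[0,0,0]},
  {"delta_pos":[0,0.026,-0.032],"turn":[0,0,0]},
  {"delta_pos":[0,0.026,-0.032],"turn":[0,0,0]},
  {"delta_pos":[0,0.026,-0.032],"turn":[0,0,0]},
  {"delta_pos":[0,0.026,-0.032],"turn":[0,0,0]},
  {"delta_pos":[0,0.02,-0.024],"turn":[0,0,0]},
  {"delta_pos":[0,0.012,-0.014],"turn":[0,0,0]},
])

```text
t: 6.05
position: [607.2, 3.2, 166.2]
ee_rot: [[-0.015, 0.965, 0.262], [-0.001, 0.262, -0.965], [-1.0, -0.015, -0.003]]
contact_force: [0.0, -0.5, -2.3]
grip_width: 66.0
```

```bash
python3 go.py 632 54 180
```

```text
t 6.05 pos [607.2   3.2 166.2] F [ 0.  -0.5 -2.3] w 66.0 q [  9.  27. -19.  96.  10.  60. -88.]
delta tool [-14.3  37.1 -42.6]
[[-0.015  0.965  0.262]
 [-0.001  0.262 -0.965]
 [-1.    -0.015 -0.003]]
turn [-0.81 -0.18  0.87]
```

Call:
step_arm([
  {"delta_pos":[-0.002,0.012,-0.014],"turn":[-0.4,-0.1,0.5]},
  {"delta_pos":[0,0.01,-0.012],"turn":[-0.4,-0.1,0.4]},
  {"delta_pos":[0,0.006,-0.007],"turn":[0,0,0]},
  {"delta_pos":[0,0,0],"turn":[0,0,0]},
  {"delta_pos":[0,0,0],"turn":[0,0,0]},
])

```text
t: 6.55
position: [624.8, 46.6, 163.3]
ee_rot: [[-0.004, 0.96, 0.279], [-0.0, 0.279, -0.96], [-1.0, -0.004, -0.001]]
contact_force: [-0.2, -0.6, -1.9]
grip_width: 65.6
```

```bash
python3 go.py 632 54 165
python3 - <<'E'
from fit import *
for n in("scene","top"):
    f=grab_frame(n);u,v=(285,180) if n=="scene" else (285,170)
    crop(f,u-45,v-40,u+45,v+35,8,f"pics/d_{n}.png")
E
```

```text
t 6.55 pos [624.8  46.6 163.3] F [-0.2 -0.6 -1.9] w 65.6 q [  5.  28. -20.  94.  11.  60. -91.]
delta tool [-1.7  9.  -5.1]
[[-0.004  0.96   0.279]
 [-0.     0.279 -0.96 ]
 [-1.    -0.004 -0.001]]
turn [ 0.23 -0.06  0.21]
```

View pics/d_scene.png

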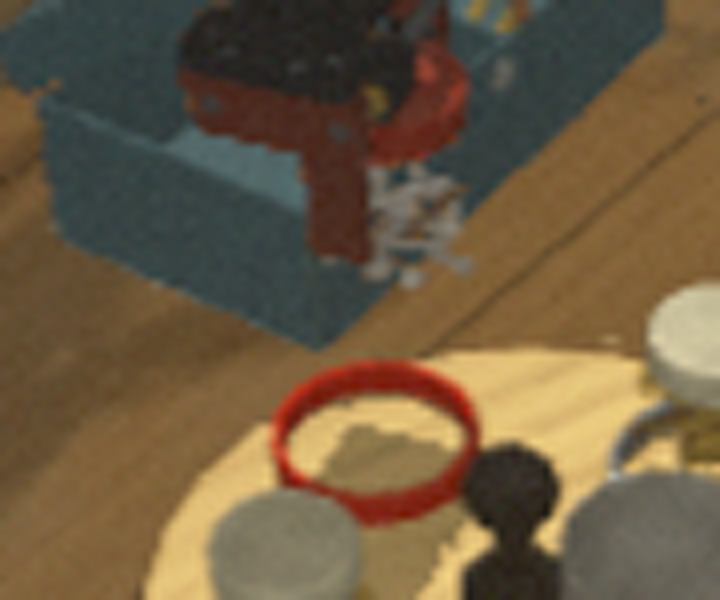

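View pics/d_top.png

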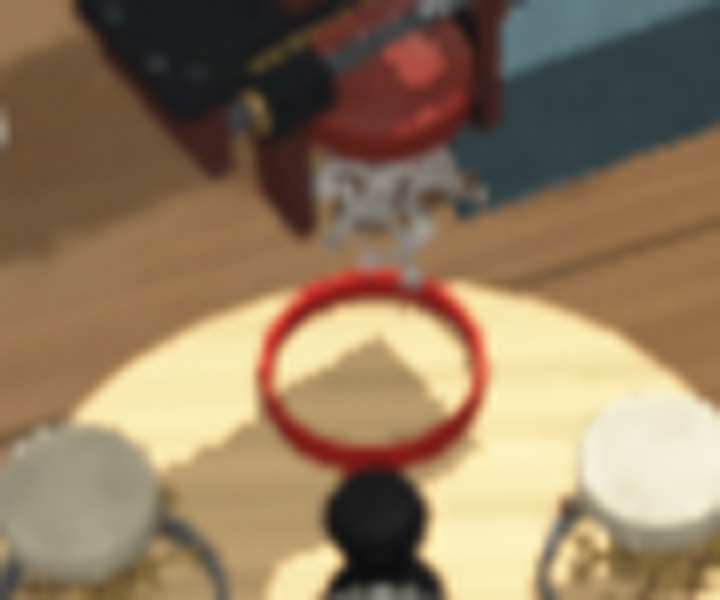

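Call:
step_arm([
  {"delta_pos":[0.01,0.006,-0.004],"turn":[0.2,0,0.2]},
  {"delta_pos":[0.015,0.003,-0.001],"turn":[0,0,0]},
  {"delta_pos":[0.015,0,0],"turn":[0,0,0]},
  {"delta_pos":[0.01,0,0],"turn":[0,0,0]},
  {"delta_pos":[0,0,0],"turn":[0,0,0]},
])

```text
t: 7.15
position: [632.5, 51.0, 108.7]
ee_rot: [[-0.0, 0.963, 0.271], [-0.0, 0.271, -0.963], [-1.0, -0.0, 0.0]]
contact_force: [0.2, 0.2, -2.4]
grip_width: 65.8
```

```bash
python3 go.py 632 54 105
```

```text
t 7.15 pos [632.5  51.  108.7] F [ 0.2  0.2 -2.4] w 65.8 q [  4.  32. -19.  96.  12.  54. -93.]
delta tool [ 3.7  0.4 -3.1]
[[-0.     0.963  0.271]
 [-0.     0.271 -0.963]
 [-1.    -0.     0.   ]]
turn [-0.27  0.01  0.01]
```

Call:
step_arm([
  {"delta_pos":[0.002,0,-0.003],"turn":[0,0,0]},
  {"delta_pos":[0,0,0],"turn":[0,0,0]},
])

```text
t: 7.35
position: [631.5, 54.0, 106.0]
ee_rot: [[-0.001, 0.963, 0.271], [-0.0, 0.271, -0.963], [-1.0, -0.001, -0.0]]
contact_force: [-0.3, -0.6, -2.3]
grip_width: 65.8
```

```bash
python3 go.py 632 54 105
python3 - <<'E'
from fit import *
p=(541.3,82.8);rp=(631.9,54.2)
for n in("scene","top"):
    f=grab_frame(n);s=get_state();P=s["position"];b=P[2]-45
    u,v=(285,180) if n=="scene" else (285,170);c=(u-32,v-28,u+32,v+28)
    im=cv2.resize(f["image"],None,fx=12,fy=12,interpolation=cv2.INTER_CUBIC)
    def dr(Q,col):
        q=(proj(f,Q)*12+5.5).round().astype(int);cv2.polylines(im,[q],False,col,1)
    dr(ell(P,b+90,33),(255,255,0));dr(ell(P,b+98,33),(0,255,0));dr(ell(P,b,33),(255,255,0));dr(ell(rp,48,41),(255,0,0));dr(ell(rp,48,37),(255,0,0))
    cv2.imwrite(f"pics/e_{n}.png",im[c[1]*12:c[3]*12,c[0]*12:c[2]*12])
E
```

```text
t 7.35 pos [631.5  54.  106. ] F [-0.3 -0.6 -2.3] w 65.8 q [  4.  32. -19.  96.  12.  54. -94.]
delta tool [1.  0.5 0.1]
[[-0.001  0.963  0.271]
 [-0.     0.271 -0.963]
 [-1.    -0.001 -0.   ]]
turn [-0.29 -0.01  0.06]
```

View pics/e_scene.png

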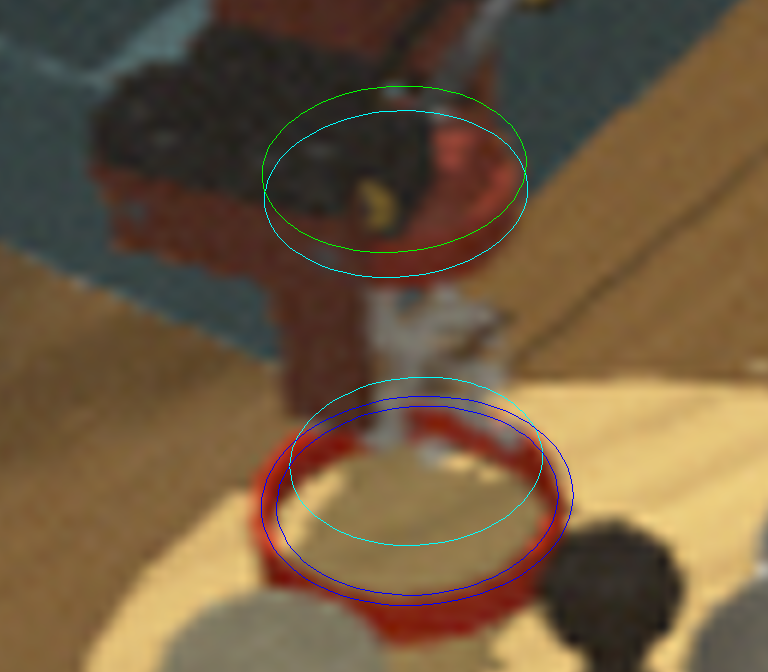

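View pics/e_top.png

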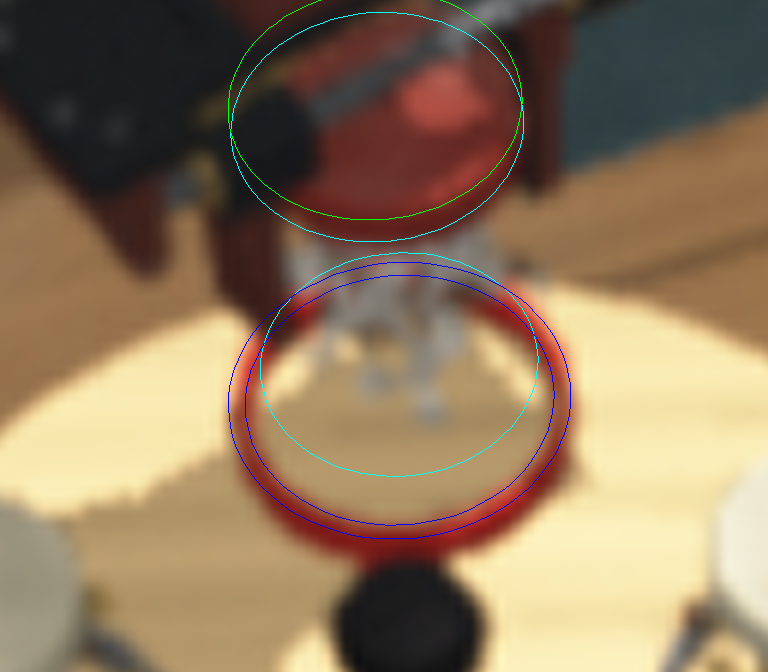

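```bash
cat > collar.py <<'E'
from fit import *
from scipy.optimize import minimize
def model(f,c,win,S=6):
    u0,v0,u1,v1=win
    def m(Ps):
        im=np.zeros(((v1-v0)*S,(u1-u0)*S),np.uint8)
        q=np.vstack([proj(f,P) for P in Ps]);q=((q+.5-[u0,v0])*S-.5)
        h=cv2.convexHull(q.astype(np.float32))[:,0]
        cv2.fillPoly(im,[(h*16).round().astype(np.int32)],255,shift=4);return im
    o=m([ell(c,34,41),ell(c,48,41)]);i=cv2.bitwise_and(m([ell(c,48,37)]),m([ell(c,34,37)]))
    r=cv2.subtract(o,i);return cv2.GaussianBlur(cv2.resize(r,(u1-u0,v1-v0),interpolation=cv2.INTER_AREA).astype(np.float32)/255,(0,0),.6)
def fitc(f,im,win,x0):
    u0,v0,u1,v1=win;a=im[v0:v1,u0:u1].astype(np.float32)
    red=np.clip((a[...,2]-1.0*a[...,1])/110,0,1)-0.0   # redness
    best=minimize(lambda c:-np.corrcoef(model(f,c,win).ravel(),red.ravel())[0,1],x0,method="Nelder-Mead",options=dict(initial_simplex=[x0,np.add(x0,[6,0]),np.add(x0,[0,6])],xatol=.1,fatol=1e-5))
    return best.x,-best.fun
E
python3 - <<'E'
from collar import *
for n,win in(("scene",(270,181,304,209)),("top",(268,160,305,192))):
    f=grab_frame(n);im=cv2.imread(f"pics/{n}0.png");print(n,fitc(f,im,win,[632,54]))
E
```

```text
scene (array([635.69515759,  53.76962292]), np.float64(0.843291740187479))
top (array([634.12940886,  52.9217863 ]), np.float64(0.9535389823849006))
```

Call:
step_arm([
  {"delta_pos":[0.002,0.0025,0.0013],"turn":[-0.2,0,0]},
  {"delta_pos":[0.005,0,0],"turn":[0,0,0]},
  {"delta_pos":[0.005,0,0],"turn":[0,0,0]},
  {"delta_pos":[0,0,0],"turn":[0,0,0]},
])

```text
t: 7.95
position: [635.9, 52.5, 95.0]
ee_rot: [[0.003, 0.962, 0.273], [-0.001, 0.273, -0.962], [-1.0, 0.002, 0.001]]
contact_force: [0.1, -0.7, -2.6]
grip_width: 66.0
```

```bash
python3 go.py 634.3 53.4 84
```

```text
t 7.95 pos [635.9  52.5  95. ] F [ 0.1 -0.7 -2.6] w 66.0 q [  4.  33. -19.  96.  13.  53. -94.]
delta tool [11.  -1.3 -1.3]
[[ 0.003  0.962  0.273]
 [-0.001  0.273 -0.962]
 [-1.     0.002  0.001]]
turn [-0.13  0.07 -0.14]
```

Base now near the collar top (≈50). Look before entering.

```bash
cat > ov.py <<'E'
from fit import *
import sys
tag=sys.argv[1]; rp=(634.7,53.3)
if len(sys.argv)>3: rp=(float(sys.argv[2]),float(sys.argv[3]))
for n in("scene","top"):
    f=grab_frame(n);s=get_state();P=s["position"];b=P[2]-45
    u,v=proj(f,[rp[0],rp[1],70])[0].astype(int);c=(u-32,v-28,u+32,v+28)
    im=cv2.resize(f["image"],None,fx=12,fy=12,interpolation=cv2.INTER_CUBIC)
    def dr(Q,col):
        q=(proj(f,Q)*12+5.5).round().astype(int);cv2.polylines(im,[q],False,col,1)
    dr(ell(P,b+98,33),(0,255,0));dr(ell(P,b,33),(255,255,0));dr(ell(rp,48,37),(255,0,0))
    cv2.imwrite(f"pics/{tag}_{n}.png",im[c[1]*12:c[3]*12,c[0]*12:c[2]*12])
E
python3 ov.py g
```

```text
(no output)
```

View pics/g_scene.png

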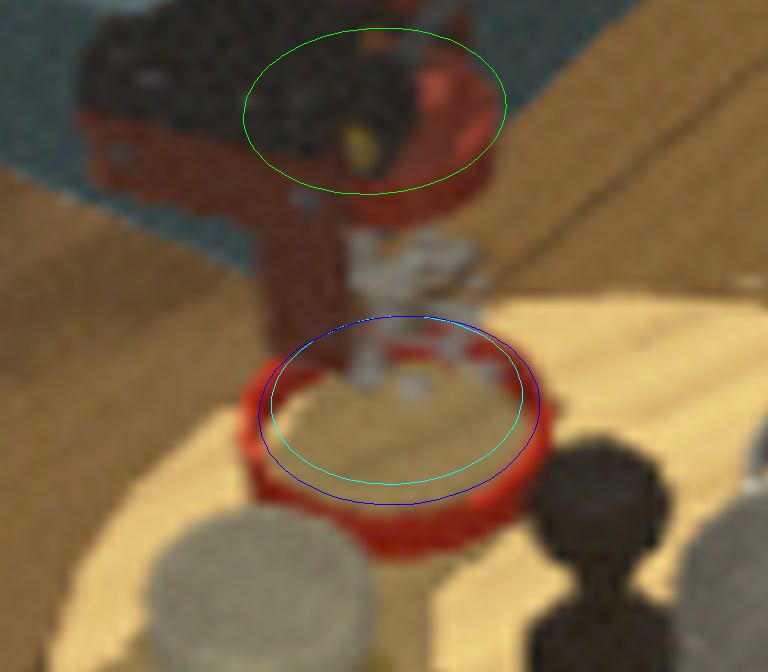

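View pics/g_top.png

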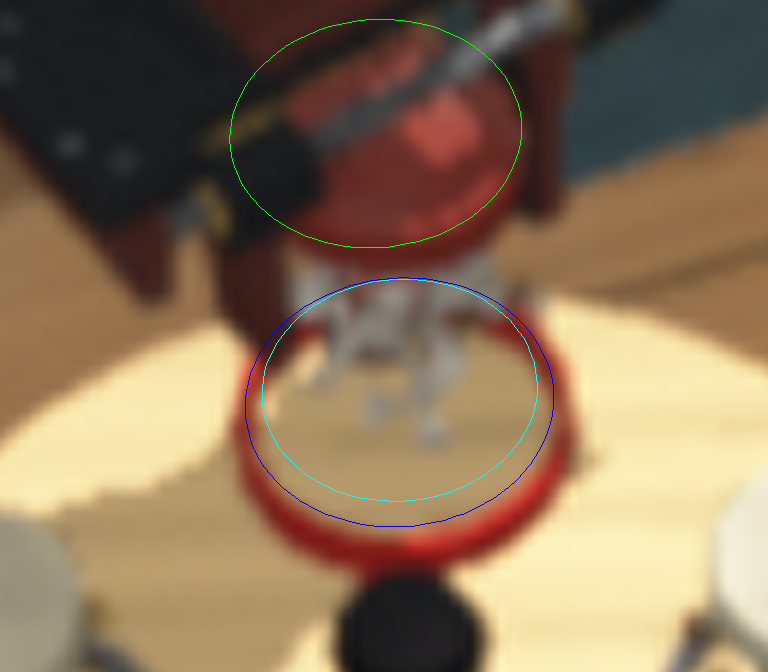

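Call:
step_arm([
  {"delta_pos":[0.002,-0.0015,0],"turn":[-0.1,0,-0.1]},
  {"delta_pos":[0.005,0,0],"turn":[0,0,0]},
  {"delta_pos":[0,0,0],"turn":[0,0,0]},
])

```text
t: 8.35
position: [634.7, 52.2, 88.2]
ee_rot: [[0.002, 0.961, 0.275], [-0.001, 0.275, -0.961], [-1.0, 0.001, 0.001]]
contact_force: [0.2, 0.5, -2.4]
grip_width: 65.6
```

```bash
python3 go.py 634.3 52.6 80
```

```text
t 8.35 pos [634.7  52.2  88.2] F [ 0.2  0.5 -2.4] w 65.6 q [  4.  34. -19.  96.  13.  52. -94.]
delta tool [ 8.2 -0.3 -0.5]
[[ 0.002  0.961  0.275]
 [-0.001  0.275 -0.961]
 [-1.     0.001  0.001]]
turn [-0.01  0.07 -0.08]
```

Call:
step_arm([
  {"delta_pos":[0.003,0,0],"turn":[0,0,0]},
  {"delta_pos":[0.002,0,0],"turn":[0,0,0]},
  {"delta_pos":[0,0,0],"turn":[0,0,0]},
])

```text
t: 8.65
position: [634.7, 52.2, 82.7]
ee_rot: [[0.002, 0.961, 0.275], [-0.001, 0.275, -0.961], [-1.0, 0.001, 0.001]]
contact_force: [-0.3, 0.4, -2.7]
grip_width: 65.7
```

Call:
step_arm([
  {"delta_pos":[0.002,0,0],"turn":[0,0,0]},
])

```text
t: 8.75
position: [634.9, 52.3, 80.8]
ee_rot: [[0.002, 0.961, 0.275], [-0.001, 0.275, -0.961], [-1.0, 0.002, 0.001]]
contact_force: [-0.5, 0.7, -3.2]
grip_width: 65.7
```

Call:
step_arm([
  {"delta_pos":[0.0015,0,0],"turn":[0,0,0]},
])

```text
t: 8.85
position: [635.1, 52.4, 79.7]
ee_rot: [[0.003, 0.961, 0.275], [-0.001, 0.275, -0.961], [-1.0, 0.002, 0.001]]
contact_force: [-2.9, 0.3, 10.6]
grip_width: 66.0
```

Call:
step_arm([
  {"delta_pos":[0.001,0,0],"turn":[0,0,0]},
])

```text
t: 8.95
position: [635.3, 52.9, 79.7]
ee_rot: [[0.003, 0.961, 0.276], [-0.0, 0.276, -0.961], [-1.0, 0.003, 0.001]]
contact_force: [-3.1, 0.2, 8.1]
grip_width: 66.0
```

Call:
step_arm([
  {"delta_pos":[0.001,0,0],"turn":[0,0,0]},
])

```text
t: 9.05
position: [635.7, 53.3, 79.8]
ee_rot: [[0.004, 0.961, 0.276], [-0.0, 0.276, -0.961], [-1.0, 0.004, 0.001]]
contact_force: [-3.2, 0.6, 5.2]
grip_width: 65.7
```

Call:
step_arm([
  {"delta_pos":[0,0,0],"turn":[0,0,0]},
  {"delta_pos":[0,0,0],"turn":[0,0,0]},
  {"delta_pos":[0,0,0],"turn":[0,0,0]},
], fingers=0.75)

```text
t: 9.35
position: [636.7, 53.6, 80.9]
ee_rot: [[0.007, 0.961, 0.276], [0.0, 0.276, -0.961], [-1.0, 0.007, 0.002]]
contact_force: [0.9, -0.2, 0.4]
grip_width: 76.6
```

```bash
python3 go.py 634.3 52.6 80;python3 ov.py i
```

```text
t 9.35 pos [636.7  53.6  80.9] F [ 0.9 -0.2  0.4] w 76.6 q [  4.  34. -18.  96.  13.  51. -94.]
delta tool [ 0.8 -2.6  0.3]
[[ 0.007  0.961  0.276]
 [ 0.     0.276 -0.961]
 [-1.     0.007  0.002]]
turn [ 0.02  0.1  -0.37]
```

View pics/i_scene.png

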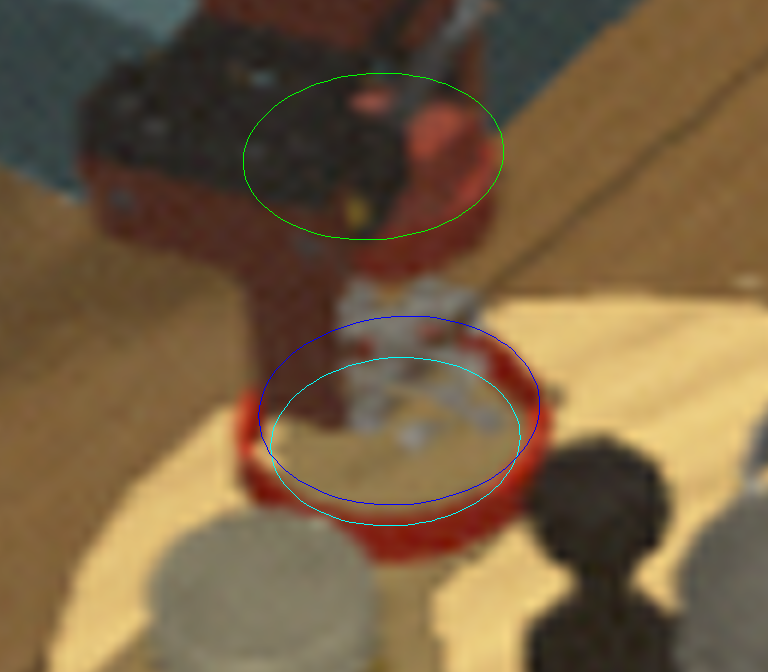

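View pics/i_top.png

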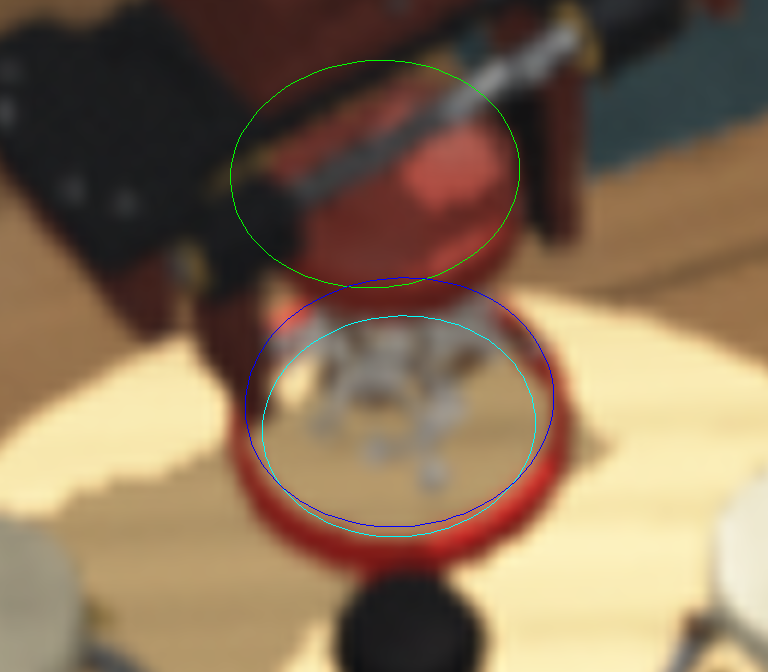

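Call:
step_arm([
  {"delta_pos":[0.001,-0.0015,0],"turn":[0,0,-0.4]},
  {"delta_pos":[0.0005,0,0],"turn":[0,0,0]},
  {"delta_pos":[0.0005,0,0],"turn":[0,0,0]},
  {"delta_pos":[0.0005,0,0],"turn":[0,0,0]},
], fingers=-1, grip_force=12)

```text
t: 9.85
position: [635.1, 53.1, 79.2]
ee_rot: [[-0.001, 0.961, 0.276], [-0.002, 0.276, -0.961], [-1.0, -0.001, 0.002]]
contact_force: [-2.7, -1.1, 4.6]
grip_width: 65.6
```

```bash
cat > arc.py <<'E'
# python3 arc.py axx axy r dang n : waypoints on the arc from the present angle, deltas in tool frame between successive points
import sys
from h import *
ax=np.array([float(sys.argv[1]),float(sys.argv[2])]);r=float(sys.argv[3]);da=float(sys.argv[4]);n=int(sys.argv[5])
s=get_state();P=s["position"];R=s["ee_rot"];v=P[:2]-ax
a=np.degrees(np.arctan2(v[1],v[0]));print("t",s["t"],"pos",P.round(1),"ang",a.round(1),"rad",np.hypot(*v).round(1),"F",s["contact_force"].round(1),"w",round(s["grip_width"],1),"tilt",R[:,0].round(3),"q",s["qpos"].round())
prev=P[:2]
for i in range(1,n+1):
    t=np.radians(a+da*i);q=ax+r*np.array([np.cos(t),np.sin(t)]);d=R.T@np.array([*(q-prev),0]);print(i,(a+da*i).round(1),d.round(1));prev=q
E
python3 arc.py 543 82 95 -5 6
```

```text
t 9.85 pos [635.1  53.1  79.2] ang -17.4 rad 96.5 F [-2.7 -1.1  4.6] w 65.6 tilt [-0.001 -0.002 -1.   ] q [  4.  34. -18.  96.  13.  51. -94.]
1 -22.4 [ 0.  -6.1  5.9]
2 -27.4 [ 0.  -5.4  6.3]
3 -32.4 [ 0.  -6.   5.8]
4 -37.4 [ 0.  -6.4  5.2]
5 -42.4 [ 0.  -6.9  4.6]
6 -47.4 [ 0.  -7.2  4. ]
```

Call:
step_arm([
  {"delta_pos":[0.0002,-0.0055,0.006],"turn":[0,0,0]},
  {"delta_pos":[0.0002,-0.0055,0.006],"turn":[0,0,0]},
  {"delta_pos":[0.0002,-0.006,0.0058],"turn":[0,0,0]},
  {"delta_pos":[0.0002,-0.0064,0.0052],"turn":[0,0,0]},
])

```text
t: 10.25
position: [618.2, 27.5, 79.3]
ee_rot: [[0.0, 0.96, 0.279], [0.003, 0.279, -0.96], [-1.0, 0.001, -0.003]]
contact_force: [-0.4, 4.7, 3.9]
grip_width: 65.9
```

```bash
python3 arc.py 543 82 95 -6 6
```

```text
t 10.25 pos [618.2  27.5  79.3] ang -35.9 rad 92.8 F [-0.4  4.7  3.9] w 65.9 tilt [ 0.     0.003 -1.   ] q [  6.  33. -19.  99.  13.  50. -92.]
1 -41.9 [-0.  -6.8  7.4]
2 -47.9 [-0.  -8.7  4.8]
3 -53.9 [-0.  -9.2  3.9]
4 -59.9 [-0.  -9.5  2.9]
5 -65.9 [-0.  -9.8  1.9]
6 -71.9 [-0.  -9.9  0.9]
```

Forces small, tracking well. Continue.

Call:
step_arm([
  {"delta_pos":[0.0002,-0.007,0.0072],"turn":[0,0,0]},
  {"delta_pos":[0.0002,-0.0085,0.005],"turn":[0,0,0]},
  {"delta_pos":[0.0002,-0.0092,0.004],"turn":[0,0,0]},
  {"delta_pos":[0.0002,-0.0095,0.003],"turn":[0,0,0]},
])

```text
t: 10.65
position: [589.6, 0.7, 79.4]
ee_rot: [[0.003, 0.96, 0.278], [0.008, 0.278, -0.96], [-1.0, 0.005, -0.007]]
contact_force: [-0.7, 5.8, 3.5]
grip_width: 65.7
```

```bash
python3 arc.py 543 82 95 -6 6
```

```text
t 10.65 pos [589.6   0.7  79.4] ang -60.2 rad 93.7 F [-0.7  5.8  3.5] w 65.7 tilt [ 0.003  0.008 -1.   ] q [ 10.  30. -19. 104.  12.  48. -89.]
1 -66.2 [-0.1 -9.5  3.1]
2 -72.2 [-0.1 -9.9  0.8]
3 -78.2 [-0.1 -9.9 -0.2]
4 -84.2 [-0.  -9.9 -1.3]
5 -90.2 [-0.  -9.7 -2.3]
6 -96.2 [-0.  -9.4 -3.3]
```

Call:
step_arm([
  {"delta_pos":[0.0002,-0.0095,0.0028],"turn":[0,-0.2,0.2]},
  {"delta_pos":[0.0002,-0.0098,0.0008],"turn":[0,-0.2,0]},
  {"delta_pos":[0.0002,-0.0098,-0.0002],"turn":[0,0,0]},
  {"delta_pos":[0.0002,-0.0098,-0.0013],"turn":[0,0,0]},
])

```text
t: 11.05
position: [553.6, -11.3, 79.7]
ee_rot: [[0.016, 0.961, 0.277], [0.007, 0.277, -0.961], [-1.0, 0.018, -0.002]]
contact_force: [1.6, 5.3, 2.4]
grip_width: 66.0
```

```bash
python3 arc.py 543 82 95 -6 6; python3 ov.py k 540 -12
```

```text
t 11.05 pos [553.6 -11.3  79.7] ang -83.5 rad 93.9 F [1.6 5.3 2.4] w 66.0 tilt [ 0.016  0.007 -1.   ] q [ 12.  27. -20. 109.  12.  45. -88.]
1 -89.5 [-0.2 -9.9 -1.1]
2 -95.5 [-0.2 -9.4 -3.2]
3 -101.5 [-0.2 -9.  -4.1]
4 -107.5 [-0.1 -8.6 -5.1]
5 -113.5 [-0.1 -8.  -5.9]
6 -119.5 [-0.1 -7.3 -6.7]
```

View pics/k_top.png

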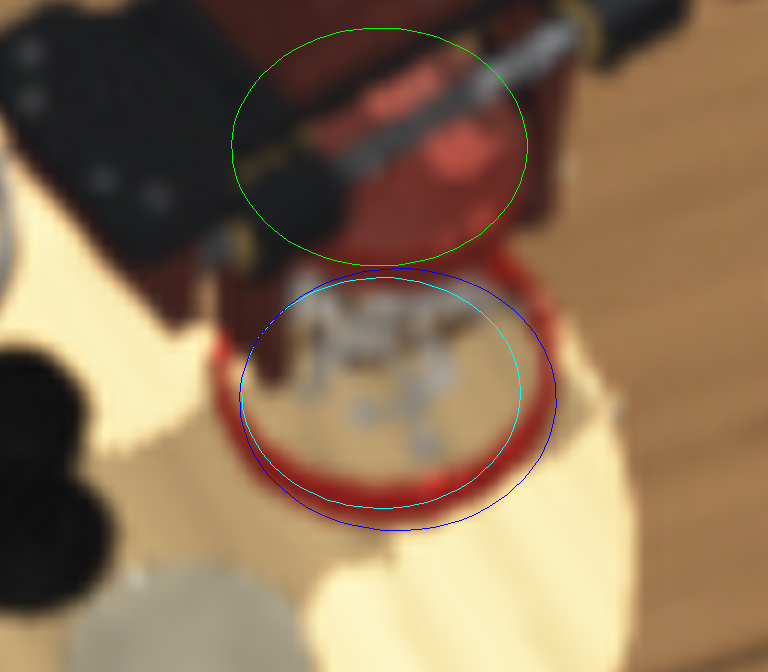

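```bash
python3 go.py 543 -12 79.5 | tail -1
```

```text
turn [ 0.08 -0.11 -0.82]
```

Call:
step_arm([
  {"delta_pos":[0.0003,-0.0098,-0.0016],"turn":[0,0,-0.5]},
  {"delta_pos":[0.0003,-0.0094,-0.0034],"turn":[0,0,-0.4]},
  {"delta_pos":[0.0003,-0.009,-0.0042],"turn":[0,0,0]},
  {"delta_pos":[0.0003,-0.0085,-0.0052],"turn":[0,0,0]},
])

```text
t: 11.55
position: [517.2, -8.7, 79.5]
ee_rot: [[0.01, 0.961, 0.275], [0.003, 0.275, -0.961], [-1.0, 0.01, -0.001]]
contact_force: [3.0, 2.4, 2.9]
grip_width: 66.1
```

```bash
python3 arc.py 543 82 95 -6 6;python3 go.py 543 -12 79.5 | tail -1
```

```text
t 11.55 pos [517.2  -8.7  79.5] ang -105.9 rad 94.3 F [3.  2.4 2.9] w 66.1 tilt [ 0.01   0.003 -1.   ] q [ 12.  25. -20. 114.  12.  43. -89.]
1 -111.9 [-0.1 -8.6 -5. ]
2 -117.9 [-0.1 -7.5 -6.5]
3 -123.9 [-0.1 -6.8 -7.3]
4 -129.9 [-0.1 -6.  -7.9]
5 -135.9 [-0.  -5.1 -8.5]
6 -141.9 [-0.  -4.2 -9. ]
turn [-0.05 -0.03 -0.58]
```

Call:
step_arm([
  {"delta_pos":[0.0003,-0.0085,-0.0052],"turn":[0,0,-0.4]},
  {"delta_pos":[0.0003,-0.0075,-0.0065],"turn":[0,0,-0.3]},
  {"delta_pos":[0.0003,-0.0068,-0.0073],"turn":[0,0,-0.2]},
  {"delta_pos":[0.0003,-0.006,-0.008],"turn":[0,0,0]},
])

```text
t: 11.95
position: [482.9, 9.1, 79.1]
ee_rot: [[0.0, 0.962, 0.273], [-0.002, 0.273, -0.962], [-1.0, -0.0, 0.002]]
contact_force: [4.2, 0.6, 3.4]
grip_width: 66.3
```

```bash
python3 arc.py 543 82 95 -6 6;python3 go.py 543 -12 79.5 | tail -1
```

```text
t 11.95 pos [482.9   9.1  79.1] ang -129.5 rad 94.4 F [4.2 0.6 3.4] w 66.3 tilt [ 0.    -0.002 -1.   ] q [ 10.  22. -21. 118.  12.  42. -92.]
1 -135.5 [-0.  -5.7 -8.1]
2 -141.5 [-0.  -4.3 -9. ]
3 -147.5 [-0.  -3.3 -9.4]
4 -153.5 [-0.  -2.4 -9.7]
5 -159.5 [-0.  -1.3 -9.9]
6 -165.5 [-0.  -0.3 -9.9]
turn [-0.16  0.12  0.01]
```

Call:
step_arm([
  {"delta_pos":[0.0002,-0.0055,-0.0082],"turn":[0,0,0]},
  {"delta_pos":[0.0002,-0.0043,-0.009],"turn":[0,0,0]},
  {"delta_pos":[0.0002,-0.0033,-0.0094],"turn":[0,0,0]},
  {"delta_pos":[0.0002,-0.0024,-0.0097],"turn":[0,0,0]},
  {"delta_pos":[0.0002,-0.001,-0.007],"turn":[0,0,0]},
])

```text
t: 12.45
position: [454.9, 46.9, 79.2]
ee_rot: [[0.005, 0.963, 0.271], [-0.005, 0.271, -0.963], [-1.0, 0.004, 0.006]]
contact_force: [4.9, -1.7, 4.5]
grip_width: 66.0
```

```bash
python3 arc.py 543 82 95 -3 4;python3 go.py 543 -12 79.5 | tail -1
python3 - <<'E'
from fit import *
for n in("scene","top"):
    f=grab_frame(n);cv2.imwrite(f"pics/l_{n}raw.png",f["image"])
    crop(f,225,130,385,270,5,f"pics/l_{n}.png")
E
```

```text
t 12.45 pos [454.9  46.9  79.2] ang -158.3 rad 94.8 F [ 4.9 -1.7  4.5] w 66.0 tilt [ 0.005 -0.005 -1.   ] q [  6.  20. -22. 121.  12.  40. -98.]
1 -161.3 [-0.  -0.6 -4.9]
2 -164.3 [-0.  -0.1 -5. ]
3 -167.3 [-0.   0.1 -5. ]
4 -170.3 [-0.   0.4 -5. ]
turn [-0.29  0.34 -0.21]
```

View pics/l_scene.png

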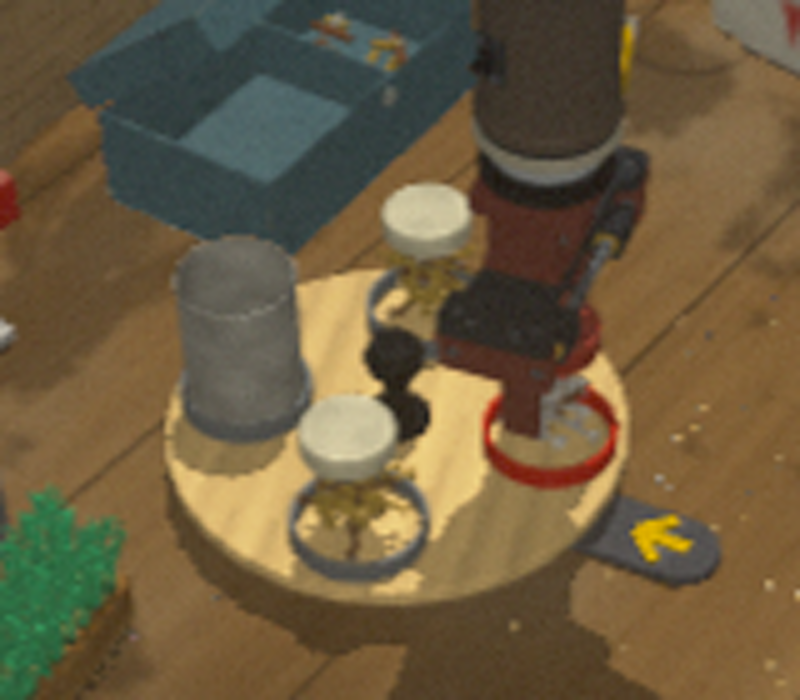

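View pics/l_top.png

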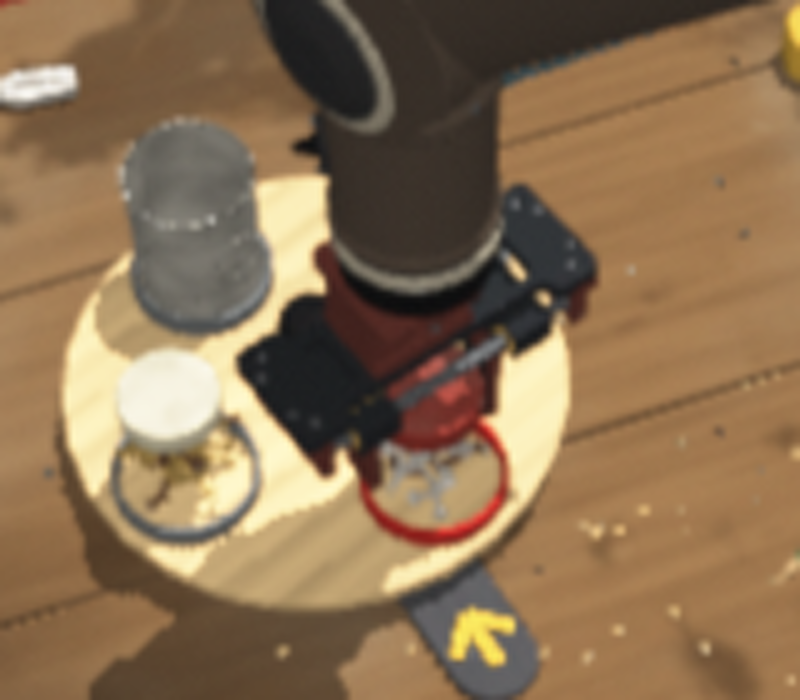

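```bash
cat > th.py <<'E'
from fit import *
AX={"scene":(542.2,84.2),"top":(540.2,81.8)}
def theta(f,n,lids):  # lids: list of (u,v,offset)
    for u,v,o in lids:
        w=ray(f,u,v,115)[:2];d=w-AX[n];a=np.degrees(np.arctan2(d[1],d[0]))-o;print(n,w.round(1),"r",np.hypot(*d).round(1),"theta",((a+180)%360-180).round(1))
E
python3 - <<'E'
from th import *
from collar import *
S=lambda x,y:(225+x/5-.4,130+y/5-.4)
f=grab_frame("scene");theta(f,"scene",[(*S(427,212),90),(*S(348,431),-90)])
g=grab_frame("top");theta(g,"top",[(*S(168,397),-90)])
# collar fit with occluded upper part: compare lower window only
for n,ff,win in(("scene",f,(318,216,354,232)),("top",g,(293,220,332,242))):
    c,q=fitc(ff,cv2.imread(f"pics/l_{n}raw.png"),win,[455,47]);d=c-AX[n];print(n,"collar",c.round(1),q,np.hypot(*d).round(1),np.degrees(np.arctan2(d[1],d[0])).round(1))
E
```

```text
scene [587.1  -7.6] r 102.2 theta -153.9
scene [505.1 170.3] r 93.8 theta -156.7
top [505.5 168.8] r 93.7 theta -158.3
scene collar [457.   42.8] 0.9410705067702251 94.8 -154.1
top collar [455.5  41.7] 0.91178319442246 93.7 -154.7
```

Call:
step_arm([
  {"delta_pos":[0.0003,-0.0006,-0.006],"turn":[0,0.2,-0.2]},
  {"delta_pos":[0.0003,0,-0.006],"turn":[0,0.2,0]},
  {"delta_pos":[0.0003,0.0003,-0.005],"turn":[0,0,0]},
  {"delta_pos":[0.0003,0.0004,-0.003],"turn":[0,0,0]},
])

```text
t: 13.05
position: [449.8, 65.0, 79.0]
ee_rot: [[0.0, 0.963, 0.27], [-0.003, 0.27, -0.963], [-1.0, -0.001, 0.003]]
contact_force: [4.1, -2.6, 9.5]
grip_width: 66.0
```

```bash
cat > chk.py <<'E'
from th import *
from collar import *
import sys
tag=sys.argv[1]
s=get_state();P=s["position"]
print("t",s["t"],"P",P.round(1),"F",s["contact_force"].round(1))
for n in("scene","top"):
    f=grab_frame(n);im=f["image"];cv2.imwrite(f"pics/{tag}_{n}raw.png",im);crop(f,225,130,385,270,5,f"pics/{tag}_{n}.png")
    a=np.radians(191.3);m=np.array(AX[n])+95*np.array([np.cos(a),np.sin(a)])
    u,v=proj(f,[*P[:2],41])[0]
    win=(int(u-19),int(v-1),int(u+20),int(v+17))
    c,q=fitc(f,im,win,P[:2]);d=c-AX[n];print(n,"collar",c.round(1),round(q,3),"r",np.hypot(*d).round(1),"ang",(np.degrees(np.arctan2(d[1],d[0]))%360).round(1))
for ax in((542.5,82),(541.3,82.8)):
    d=P[:2]-ax;print("jar ang",(np.degrees(np.arctan2(d[1],d[0]))%360).round(1),np.hypot(*d).round(1))
E
python3 chk.py m;python3 go.py 543 -12 79.5 | tail -1
```

```text
t 13.05 P [449.8  65.   79. ] F [ 4.1 -2.6  9.5]
scene collar [450.4  60.8] 0.925 r 94.7 ang 194.3
top collar [449.9  58.9] 0.948 r 93.1 ang 194.3
jar ang 190.4 94.2
jar ang 191.0 93.2
turn [-0.31  0.13  0.03]
```

View pics/m_scene.png

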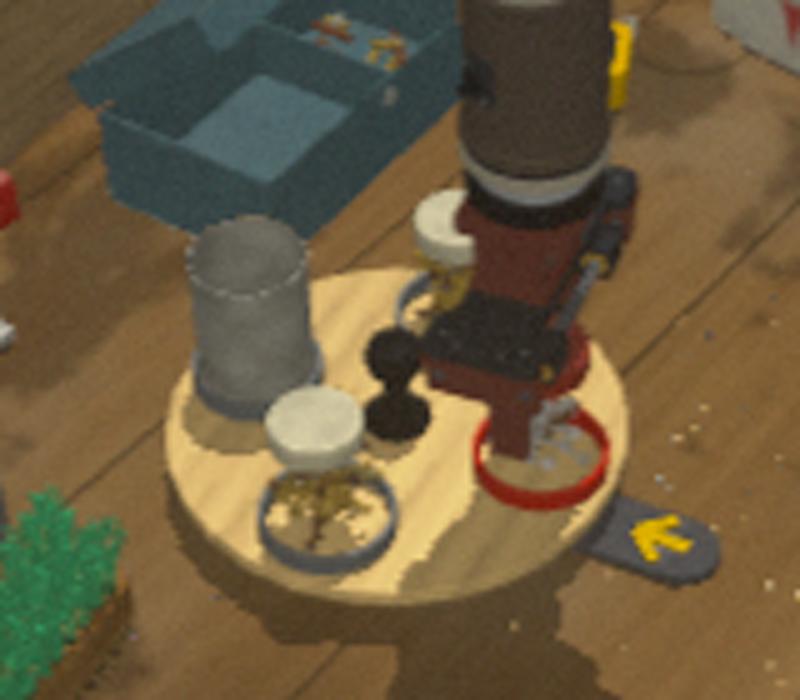

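View pics/m_top.png

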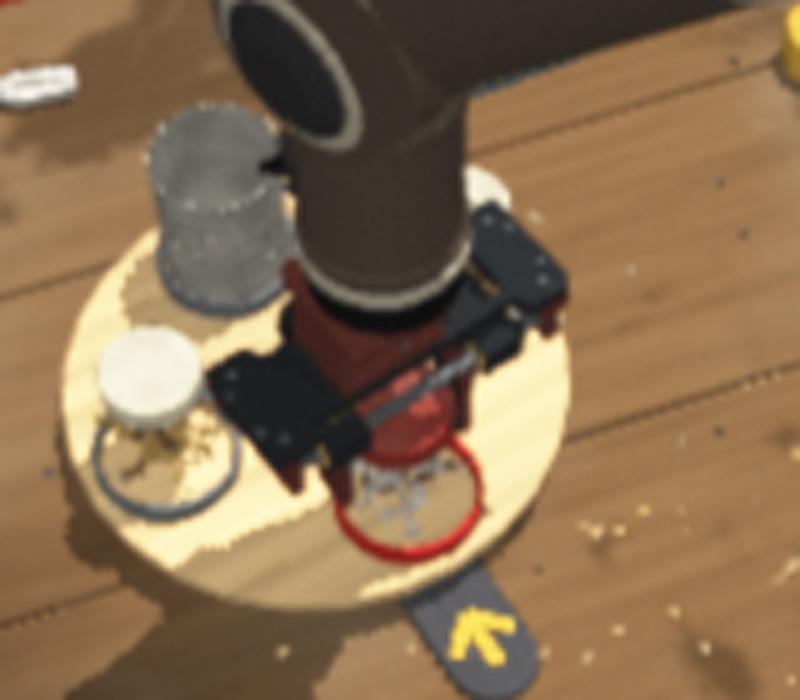

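Call:
step_arm([
  {"delta_pos":[-0.0003,0.0003,-0.003],"turn":[0,0,0]},
  {"delta_pos":[0,0.0002,-0.002],"turn":[0,0,0]},
  {"delta_pos":[0,0,0],"turn":[0,0,0]},
])

```text
t: 13.45
position: [448.1, 69.6, 79.1]
ee_rot: [[-0.001, 0.963, 0.27], [-0.004, 0.27, -0.963], [-1.0, -0.002, 0.004]]
contact_force: [4.7, -0.3, 4.0]
grip_width: 65.8
```

```bash
python3 chk.py n;python3 go.py 543 -12 79.5 | tail -1
python3 - <<'E'
from h import *
for n in("scene","top"):
    f=grab_frame(n);crop(f,*((225,150,305,210) if n=="scene" else (232,185,312,245)),10,f"pics/nl_{n}.png")
E
```

```text
t 13.45 P [448.1  69.6  79.1] F [ 4.7 -0.3  4. ]
scene collar [449.4  65.8] 0.925 r 94.6 ang 191.2
top collar [448.8  63.5] 0.948 r 93.2 ang 191.3
jar ang 187.5 95.3
jar ang 188.1 94.2
turn [-0.33  0.21  0.14]
```

View pics/nl_scene.png

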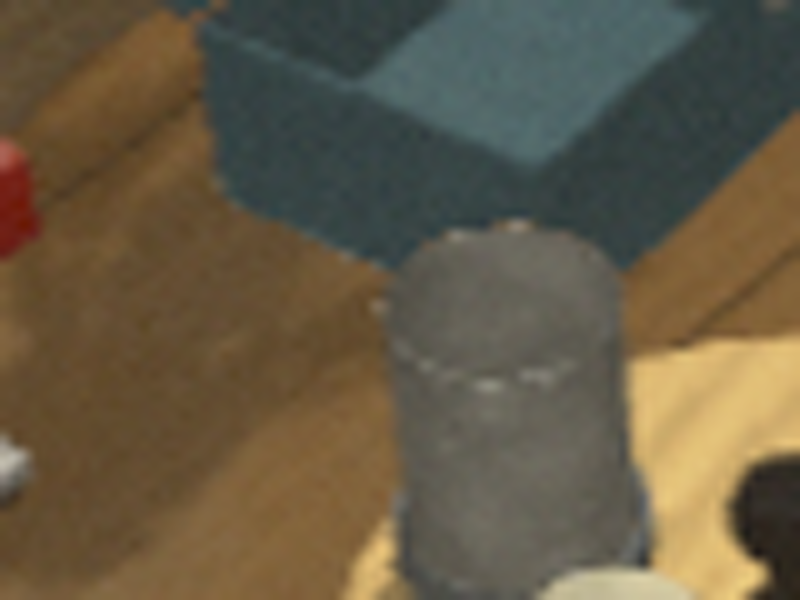

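View pics/nl_top.png

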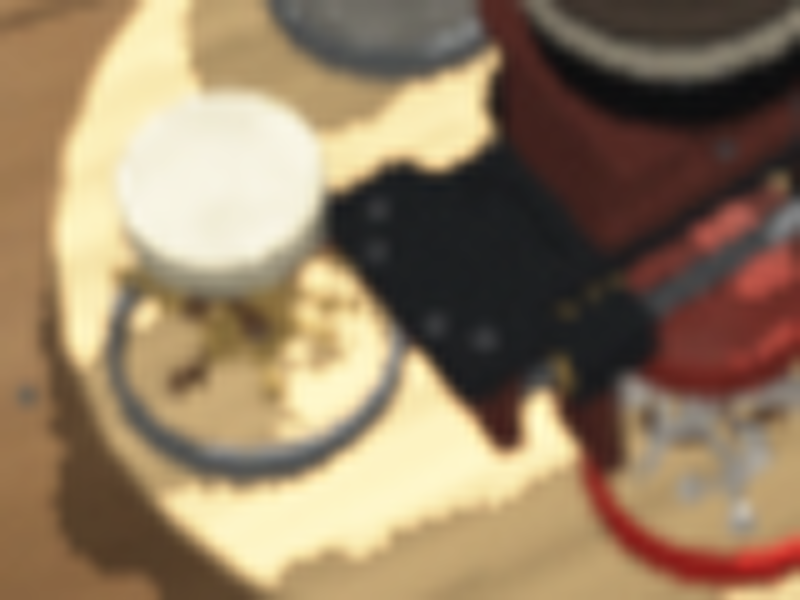

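Run:
```python
from th import *
f=grab_frame("top");theta(f,"top",[(253.5,202.3,-90)])
c0=ray(f,253.5,202.3,115)[:2]
g=grab_frame("scene");w=ray(g,225+50.5-.45,150+30.5-.45,133)[:2];d=w-AX["scene"];print(w,np.hypot(*d),np.degrees(np.arctan2(d[1],d[0]))+180)
# initial same-method baseline: top lidL at start offset +90 known
im=g["image"];crop(g,250,195,320,255,11,"pics/nl2.png")
```

```text
top [529.8 174.3] r 93.0 theta -173.6
[634.5648598  100.64901445] 93.81810807437985 190.09779164664727
```

View pics/nl2.png

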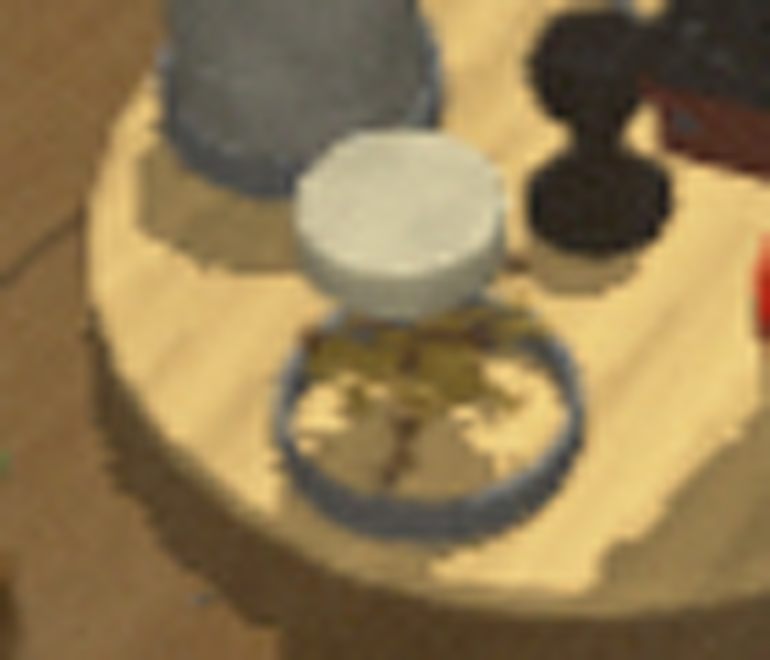

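```bash
cat > board.py <<'E'
from fit import *
from scipy.optimize import least_squares
def run(n,path,S=4):
    f=grab_frame(n);im=cv2.imread(path)
    big=cv2.resize(im,None,fx=S,fy=S,interpolation=cv2.INTER_CUBIC).astype(int)
    b,g,r=big[...,0],big[...,1],big[...,2]
    m=((r>150)&(g>110)&(r-b>40)).astype(np.uint8)
    nn,l,st,ce=cv2.connectedComponentsWithStats(m)
    u,v=(proj(f,[543,82,34])[0]*S).astype(int)
    box=np.zeros_like(m);q=(proj(f,ell((543,82),34,150))*S).round().astype(np.int32);cv2.fillPoly(box,[q],1)
    m&=box
    nn,l,st,ce=cv2.connectedComponentsWithStats(m);k=1+np.argmax(st[1:,4]);m=(l==k)
    pts=np.argwhere(m)[:,::-1].astype(np.float32);h=cv2.convexHull(pts)[:,0]
    # dense ordered hull vertices => world at z=34
    W=np.array([ray(f,(x+.5)/S-.5,(y+.5)/S-.5,34)[:2] for x,y in h])
    def res(p): return np.hypot(W[:,0]-p[0],W[:,1]-p[1])-p[2]
    s=least_squares(res,[543,82,142],loss="soft_l1",f_scale=1.5)
    s2=least_squares(lambda p:np.hypot(W[:,0]-p[0],W[:,1]-p[1])-142,[543,82],loss="soft_l1",f_scale=1.5)
    print(n,path,len(W),"free",s.x.round(1),"fixed r",s2.x.round(1),"res",np.abs(s2.fun).mean().round(2))
E
python3 - <<'E'
from board import *
for n in("scene","top"):
    for t in("pics/%s0.png","pics/m_%sraw.png","pics/n_%sraw.png"): run(n,t%n)
E
```

```text
scene pics/scene0.png 29 free [551.  113.7 119.1] fixed r [541.9  84.3] res 18.48
scene pics/m_sceneraw.png 33 free [562.6 129.  104. ] fixed r [541.   86.5] res 19.69
scene pics/n_sceneraw.png 20 free [518.6 133.5  91.6] fixed r [591.8 181. ] res 15.71
top pics/top0.png 62 free [541.6  79.6 144. ] fixed r [541.6  79.7] res 2.28
top pics/m_topraw.png 63 free [546.4  81.3 149.8] fixed r [540.5  85.4] res 6.01
top pics/n_topraw.png 64 free [546.5  81.2 149.7] fixed r [542.6  87.2] res 6.05
```

```bash
cat > rim.py <<'E'
from fit import *
from scipy.optimize import least_squares
def rim(n,path,c0=(542.5,82),angs=range(0,360,4)):
    f=grab_frame(n);im=cv2.GaussianBlur(cv2.imread(path),(0,0),.7).astype(np.float32);ch=im[...,2]+im[...,1]-0*im[...,0]
    rs=np.arange(128,157,.5);W=[];A=[]
    for a in angs:
        t=np.radians(a);P=np.c_[c0[0]+rs*np.cos(t),c0[1]+rs*np.sin(t),0*rs+34];q=proj(f,P).astype(np.float32)
        p=cv2.remap(ch,q[:,0].reshape(1,-1),q[:,1].reshape(1,-1),cv2.INTER_CUBIC)[0]
        g=-np.gradient(p);k=np.argmax(g)
        if g[k]>2.5 and 2<k<len(rs)-3: W.append(P[k,:2]);A.append(a)
    W=np.array(W);s=least_squares(lambda p:np.hypot(W[:,0]-p[0],W[:,1]-p[1])-p[2],[*c0,142],loss="cauchy",f_scale=.7)
    inl=np.abs(s.fun)<2
    s=least_squares(lambda p:np.hypot(W[inl,0]-p[0],W[inl,1]-p[1])-p[2],s.x)
    print(n,path,len(W),inl.sum(),s.x.round(1),"rms",s.fun.std().round(2),np.array(A)[inl].tolist()[::4])
E
python3 - <<'E'
from rim import *
for n in("scene","top"):
    for t in("pics/%s0.png","pics/n_%sraw.png"): rim(n,t%n)
E
```

```text
scene pics/scene0.png 77 57 [541.3  84.7 141.4] rms 1.06 [0, 16, 32, 48, 64, 84, 116, 168, 188, 204, 220, 236, 292, 308, 356]
scene pics/n_sceneraw.png 70 45 [541.1  84.8 141.6] rms 0.96 [16, 36, 52, 72, 88, 176, 192, 208, 228, 244, 308, 332]
top pics/top0.png 85 68 [539.8  80.7 141.9] rms 1.07 [0, 20, 56, 84, 100, 116, 132, 156, 172, 188, 204, 220, 236, 252, 268, 288, 308]
top pics/n_topraw.png 67 57 [538.8  81.2 141.6] rms 0.87 [4, 44, 60, 76, 96, 112, 128, 144, 164, 184, 200, 220, 236, 252, 352]
```

Run:
```python
from fit import *
AX={"scene":(541.2,84.7),"top":(539.4,80.9)}
F={n:grab_frame(n) for n in AX}
S=lambda x,y:(240+x/5-.4,145+y/5-.4); T=lambda x,y:(215+x/5-.4,150+y/5-.4)
O=[("scene","lidR0",S(450,182),-90),("scene","lidL0",S(177,312),90),("top","lidR0",T(537,187),-90),("top","lidL0",T(172,206),90),
("scene","lidnow",(250+400/11-.45,195+200/11-.45),-90),("top","lidnow",(253.5,202.3),-90)]
for n,l,p,o in O:
    for z in(111,115,119):
        d=ray(F[n],*p,z)[:2]-AX[n];print(n,l,z,"r",np.hypot(*d).round(1),"th",((np.degrees(np.arctan2(d[1],d[0]))-o)%360).round(1),end=" | ")
    print()
# expected projection of lid at theta 191.3
for n in AX:
    t=np.radians(191.3-90)
    for th in(186,191.3):
        t=np.radians(th+90);t2=np.radians(th-90)
        print(n,th,proj(F[n],[[AX[n][0]+95*np.cos(t2),AX[n][1]+95*np.sin(t2),115]]).round(1),proj(F[n],[[AX[n][0]+95*np.cos(t2),AX[n][1]+95*np.sin(t2),48]]).round(1))
```

```text
scene lidR0 111 r 100.8 th 345.4 | scene lidR0 115 r 97.9 th 343.3 | scene lidR0 119 r 95.1 th 341.1 | 
scene lidL0 111 r 93.9 th 339.0 | scene lidL0 115 r 95.7 th 341.3 | scene lidL0 119 r 97.6 th 343.5 | 
top lidR0 111 r 96.1 th 344.7 | top lidR0 115 r 95.8 th 343.0 | top lidR0 119 r 95.7 th 341.4 | 
top lidL0 111 r 99.1 th 340.9 | top lidL0 115 r 98.6 th 342.5 | top lidL0 119 r 98.1 th 344.1 | 
scene lidnow 111 r 87.3 th 184.4 | scene lidnow 115 r 90.5 th 186.0 | scene lidnow 119 r 93.8 th 187.5 | 
top lidnow 111 r 93.3 th 184.3 | top lidnow 115 r 93.9 th 185.9 | top lidnow 119 r 94.5 th 187.5 | 
scene 186 [[285.  213.7]] [[286.4 230.1]]
scene 191.3 [[287.7 214.7]] [[289.  231.1]]
top 186 [[253.1 202.5]] [[255.8 215.9]]
top 191.3 [[254.6 205. ]] [[257.2 218.3]]
```

```bash
cat > tri.py <<'E'
from fit import *
F={n:grab_frame(n) for n in("scene","top")}
def tri(a,b):
    A=[];B=[]
    for n,(u,v) in(("scene",a),("top",b)):
        f=F[n];d=ray(f,u,v,0)-f["pose"][:3,3];d/=np.linalg.norm(d);P=np.eye(3)-np.outer(d,d);A.append(P);B.append(P@f["pose"][:3,3])
    x=np.linalg.lstsq(np.vstack(A),np.hstack(B),rcond=None)[0];return x.round(1),(np.linalg.norm(A[0]@x-B[0])).round(1)
E
python3 - <<'E'
from tri import *
print(tri((286.0,212.7),(253.5,202.3)))
for n,(u,v) in(("scene",(286,213)),("top",(253,202))):
    w=cloud(F[n])[v-4:v+5,u-5:u+6].reshape(-1,3);print(np.nanmedian(w,0),np.nanstd(w,0))
# overlay of full model at th=191.3 and 187
for n,c in(("scene",(225,150,325,255)),("top",(225,180,345,260))):
    AX={"scene":(541.2,84.7),"top":(539.4,80.9)}[n];f=F[n];S=7
    im=cv2.resize(f["image"],None,fx=S,fy=S,interpolation=cv2.INTER_CUBIC)
    def dr(Q,col):
        q=(proj(f,Q)*S+(S-1)/2).round().astype(int);cv2.polylines(im,[q],False,col,1)
    for th,col in((191.3,(255,255,0)),(187,(255,0,255))):
        for o in(0,180,-90):
            t=np.radians(th+o);c2=(AX[0]+95*np.cos(t),AX[1]+95*np.sin(t))
            dr(ell(c2,48,41),col)
            if o==-90: dr(ell(c2,115,29),col)
            if o==180: dr(ell(c2,133,36.5),col)
    im=im[c[1]*S:c[3]*S,c[0]*S:c[2]*S];cv2.imwrite(f"pics/o_{n}.png",cv2.resize(im,None,fx=.8,fy=.8) if im.shape[0]>600 else im)
E
```

```text
(array([531.2, 174.2, 114.3]), np.float64(0.8))
[528.31339199 177.74945426 119.3147014 ] [9.8732037  9.50008024 2.14744421]
[528.27730319 175.53229615 118.85031074] [8.47850607 8.04683347 2.28413658]
```

View pics/o_scene.png

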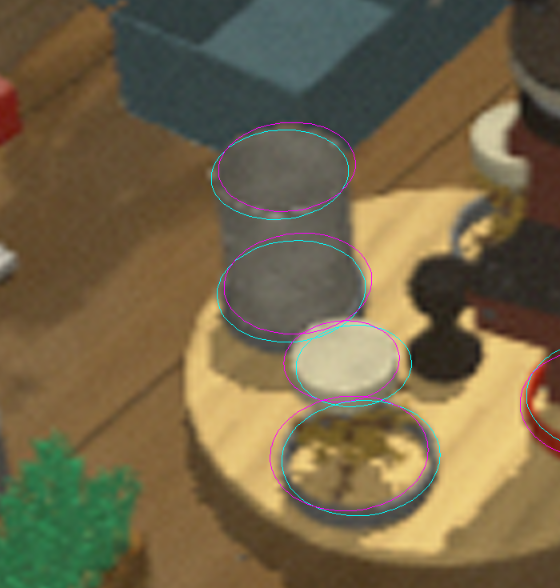

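View pics/o_top.png

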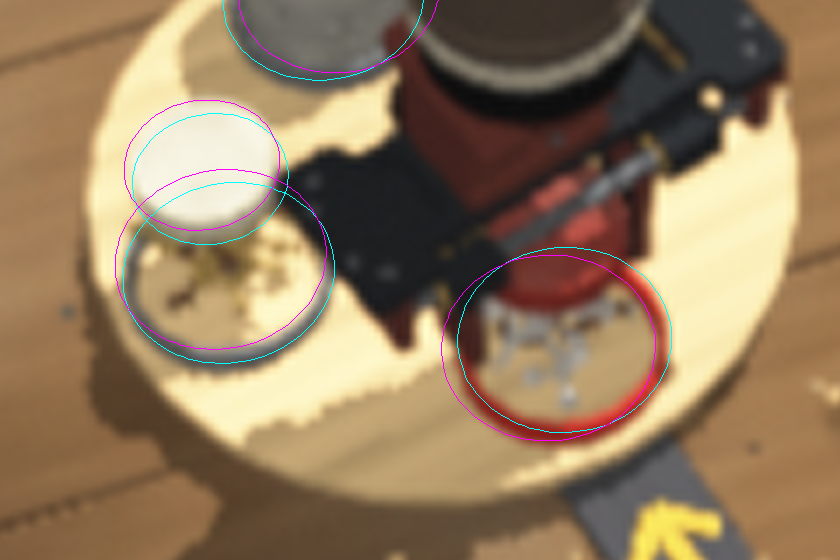

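Call:
step_arm([
  {"delta_pos":[-0.001,0,0],"turn":[0,0,0]},
  {"delta_pos":[-0.001,0,0],"turn":[0,0,0]},
])

```text
t: 14.65
position: [445.1, 68.5, 79.6]
ee_rot: [[-0.007, 0.963, 0.27], [-0.006, 0.27, -0.963], [-1.0, -0.009, 0.004]]
contact_force: [2.7, -0.2, -3.4]
grip_width: 65.6
```

```bash
python3 chk.py p
```

```text
t 14.65 P [445.1  68.5  79.6] F [ 2.7 -0.2 -3.4]
scene collar [449.2  66.1] 0.922 r 94.7 ang 191.0
top collar [448.7  63.6] 0.953 r 93.3 ang 191.3
jar ang 187.9 98.3
jar ang 188.4 97.3
```

```bash
python3 go.py 448.5 65.5 79.6 15.7
```

```text
t 14.75 pos [445.1  68.6  79.7] F [ 0.5 -0.5 -3.5] w 66.2 q [   3.   20.  -22.  122.   12.   41. -101.]
delta tool [0.1 2.4 3.9]
[[-0.007  0.963  0.27 ]
 [-0.006  0.27  -0.963]
 [-1.    -0.009  0.004]]
turn [-0.02  0.21  0.49]
```

Call:
step_arm([
  {"delta_pos":[0,0.0012,0.002],"turn":[0,0.2,0.4]},
  {"delta_pos":[0,0.0012,0.002],"turn":[0,0,0]},
  {"delta_pos":[0,0,0],"turn":[0,0,0]},
])

```text
t: 15.05
position: [446.6, 65.1, 79.1]
ee_rot: [[-0.005, 0.963, 0.271], [-0.001, 0.271, -0.963], [-1.0, -0.005, -0.0]]
contact_force: [0.6, -0.9, -1.0]
grip_width: 66.1
```

```bash
python3 chk.py q;python3 go.py 448.5 65.5 79 15.7
```

```text
t 15.05 P [446.6  65.1  79.1] F [ 0.6 -0.9 -1. ]
scene collar [449.6  64.5] 0.924 r 94.7 ang 192.0
top collar [449.  62.] 0.958 r 93.3 ang 192.3
jar ang 190.0 97.4
jar ang 190.6 96.4
t 15.15 pos [446.6  65.2  79.1] F [-0.4 -0.4  0.6] w 65.9 q [   4.   20.  -22.  122.   11.   41. -100.]
delta tool [0.1 1.9 0.2]
[[-0.005  0.963  0.271]
 [-0.001  0.271 -0.963]
 [-1.    -0.005 -0.   ]]
turn [ 0.03 -0.02  0.28]
```

Call:
step_arm([
  {"delta_pos":[0.0005,0.001,-0.0005],"turn":[0,0,0.2]},
  {"delta_pos":[0.0003,0,0],"turn":[0,0,0]},
  {"delta_pos":[0,0,0],"turn":[0,0,0]},
])

```text
t: 15.45
position: [446.6, 65.5, 79.0]
ee_rot: [[-0.003, 0.963, 0.27], [-0.001, 0.27, -0.963], [-1.0, -0.003, 0.0]]
contact_force: [-0.2, -0.8, -2.7]
grip_width: 65.6
```

```bash
python3 chk.py r;python3 go.py 448.5 65.5 79 15.7; python3 -c "
from h import *
print(get_state()['dq'].round(2))"
```

```text
t 15.45 P [446.6  65.5  79. ] F [-0.2 -0.8 -2.7]
scene collar [449.5  64.8] 0.925 r 94.7 ang 191.9
top collar [449.   62.1] 0.957 r 93.3 ang 192.2
jar ang 189.7 97.3
jar ang 190.3 96.3
t 15.55 pos [446.6  65.5  78.9] F [-1.7 -1.   1.9] w 65.5 q [   4.   20.  -22.  122.   11.   40. -100.]
delta tool [-0.1  1.9  0.5]
[[-0.003  0.963  0.27 ]
 [-0.001  0.27  -0.963]
 [-1.    -0.003  0.   ]]
turn [-0.01  0.02  0.18]
[ 0.03 -0.03  0.01 -0.1  -0.07  0.1   0.02]
```

View pics/r_scene.png

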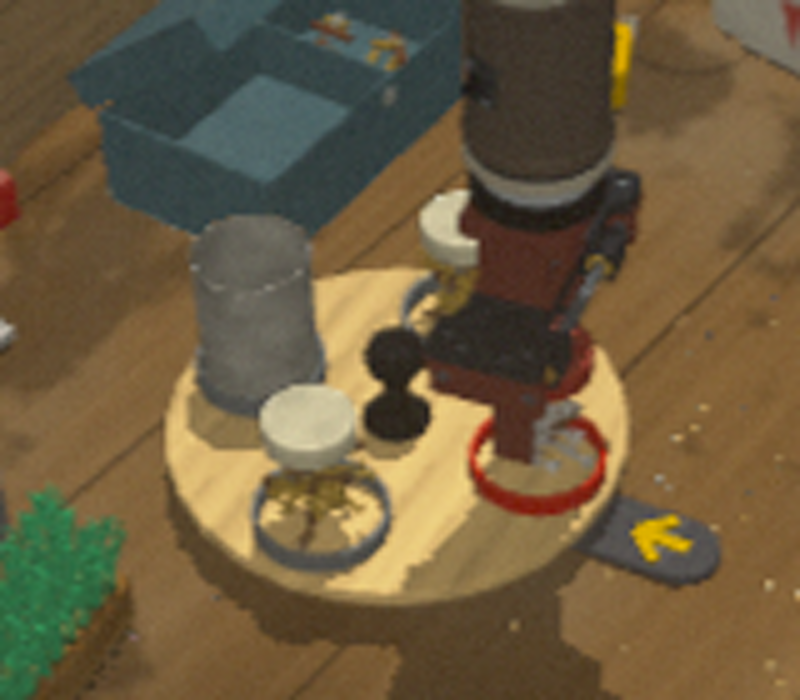

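View pics/r_top.png

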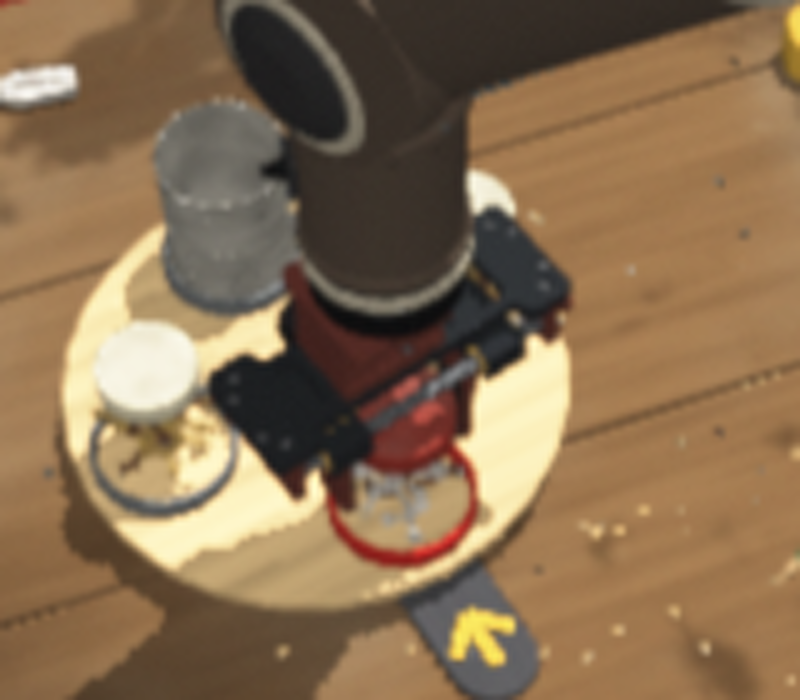

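Call:
step_arm([
  {"delta_pos":[0.0005,0,0],"turn":[0,0,0]},
  {"delta_pos":[0.0004,0,0],"turn":[0,0,0]},
])

```text
t: 15.75
position: [446.6, 65.5, 78.9]
ee_rot: [[-0.003, 0.963, 0.27], [-0.002, 0.27, -0.963], [-1.0, -0.003, 0.001]]
contact_force: [-2.7, -1.1, 8.4]
grip_width: 65.9
```

Call:
step_arm([
  {"delta_pos":[0.0004,0,0],"turn":[0,0,0]},
])

```text
t: 15.85
position: [446.6, 65.5, 78.9]
ee_rot: [[-0.003, 0.963, 0.27], [-0.002, 0.27, -0.963], [-1.0, -0.003, 0.001]]
contact_force: [-2.3, -0.3, 8.0]
grip_width: 65.9
```

```bash
python3 chk.py s
```

```text
t 15.85 P [446.6  65.5  78.9] F [-2.3 -0.3  8. ]
scene collar [449.4  64.9] 0.924 r 94.8 ang 191.7
top collar [449.   62.3] 0.955 r 93.3 ang 192.1
jar ang 189.7 97.3
jar ang 190.3 96.3
```

Jar seated on the board (pressed lightly, 8 N), place at ~191.9° and jar at ~190° against the front at ~191.3°. Hand in.

```bash
python3 -c "
from station import *
print(finish_job())"
```

```text
the job is handed in; nothing more can be done
None
```

I set the red-lidded jar down in the red collar and turned the carousel clockwise, about 150°, holding the jar. The job is handed in with the jar still gripped, at about 16 s on the clock. No verdict was reported.

**Set-down:** contact with the board came at the expected height, with about 10 N. I opened the fingers to let the jar stand, then gripped it again for the turn.

**Last checks:**
- **Alignment:** the arrow lies at about 191.3°. The red collar measured 191.7° in one camera and 192.1° in the other. The jar, taken from the gripper position, was at 189.7–190.3°. So both are within about 1.5° of the front line.
- **Hold:** the jar was upright to within about 0.3° by the tool's tilt, and lightly pressed onto the board (about 8 N) and still.

**Two things to know:**
- During the turn the jar ran about 4–5 mm ahead of the collar centre. To recentre it I took its weight off the board for about half a second, leaving it inside the collar, shifted it back about 3 mm and lowered it again.
- Two measurements disagreed:
  - Late in the turn, one white lid gave an angle about 5° away from all the collars. I trusted the collars, since they matched in both cameras.
  - The red jar's lid measured about 98 mm high, against the stated 90 mm. I found no explanation for that.

The other bench items were not touched, as far as I could tell; I did not re-measure them at the end.

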